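# Gauge a stray stirring rod and stand it in its bath's jar

## Robot

A 6-joint arm with a two-finger parallel gripper is mounted at the origin on the work surface. World frame = base frame: x ahead of the robot, y to its left, z up, the work surface at z = 0. Lengths are in m, angles in degrees, forces in N, time in s.
With the tool pointing down it reaches from about 0.25 to 0.725 m from the base axis. Payload 9.7 kg.
Tool frame: the origin (TCP) lies on the mounting face of the last link; the fingertips stand 173 mm ahead of it and the grasp point (between the pads) lies 155 mm ahead of it; z points along the fingers, y is the line along which they close (so a half turn about z gives the same grasp; the last joint's range is limited). The gripper opens to 85 mm and grips with 20 to 120 N. Pads are 22 mm wide; open, the fingers measure 114 mm over their backs; the gripper's body (76 mm by 85 mm) begins 54 mm behind the grasp point. The pads swing forward as they close: fully open they stand 13 mm farther back than shut.
Start: joints at [-64.4, 4.979, 10.078, 95.1, 0, 90], TCP at [0.238, -0.496, 0.405] pointing down, gripper open.
Joint ranges: [-179.16, 179.16], [-48.56, 103.87], [-65.8, 70.77], [-126.05, 130.52], [-82.76, 87.17], [-180, 180]. Speed limits (degrees/s): [127.2, 127.2, 147.25, 180, 180, 180].

## Interface

Orientations are given as [roll, pitch, yaw] about the fixed x, y, z axes, in that order (R = Rz(yaw) Ry(pitch) Rx(roll)).
In Python, from workcell import bot, camera, camera_model, outline_of, pinpoint gives the robot as it stands.
- The arm moves only by the tool move_arm, never from a script. Its arguments are lists of equal length, an entry for each row: "jaw": the closure, from 0 (fully open) to 1 (shut); "delta_pos": the shift along the world's x, y, z in m, a list of three; "yaw": the turn about the world's z in rad. In form: {"jaw": [jaw, ...], "delta_pos": [[dx, dy, dz], ...], "yaw": [yaw, ...]}. A call has 1 to 10 rows; each row shifts and turns the commanded pose from where the row before left it; what a row does not reach is not made up. A row lasts 1/12 s, in which the tool goes at most 41.7 mm and 7.16 degrees, less where a joint would pass 70% of its speed; a pose out of reach is approached as far as the arm can. A call with a gripper value outside its range is refused whole. The fingers move at their own pace and stop on an object; "force" is the grip in N (left out, the last holds). Time passes only in rows, so rows that do not move let the fingers close. It gives the time, the measured TCP pose, the force, the opening and the grip force at its end, in the units of the state.
- bot.get_obs(): the state, without advancing time (a new reading comes with each control period).
- camera(name): name is "scene" or "top" or "wrist"; returns the picture (420x560x3 uint8, red, green, blue); there is no depth.
- camera_model(name): a dict with "fx", "fy", "cx", "cy" (pixels), "R" (3x3) and "t" (3): a world point X has camera coordinates R X + t. Camera axes: x right, y down, z forward; pixel columns grow to the right and rows downward; lengths in m; the calibration is good to about 2 mm. The wrist camera is an equidistant fisheye: a pixel r from the principal point sees the ray r / f radians off the axis. A picture is of the moment at which its call begins: read the wrist's pose just before it. camera_model takes no time and is no camera call; for the wrist camera it gives the pose at the moment of the call.
- bot.job_done(): hands the job in; it is judged then, once.
Trained networks look in the newest picture that a camera, given by its name, has taken for a name from the list of things; names that differ only in an ending like _2 or _b are one class to them, and where a whole thing is asked for, a point or a joint stands for the part that bears it (a point fixed in the world has none). Each returns a list of dicts, best first, with "confidence" (0 to 1); they miss things now and then, are a little off and sometimes report something else, mostly with a low value. They report only what shows in the picture. A call takes as long as a camera call. They do not tell look-alikes from the thing itself.
- outline_of(camera, thing): "mask" (420x560 bool, what is visible of it) and "xy" ([column, row] in pixels, amid what is visible of it).
- pinpoint(camera, thing): "xy" ([column, row] in pixels: a listed point, or the origin of a listed thing).
The state is a dict: "time": time; "q": joint angles; "qd": joint speeds; "joint_efforts": joint torques, N m; "ee_pos": TCP position; "tcp_rot": TCP orientation; "wrist_force": force on the tool from outside, world axes, zero at the start; "torque": the same for the moment, N m; "opening": finger opening in m; "grasp_force": force on a finger pad.
Only numpy, scipy, OpenCV 4.12 (cv2) and the standard library are available. Lean on these libraries where they do the work, as an engineer would, in place of code of your own. Each camera call takes 0.05 s, during which the arm holds its last target. There are 200 camera calls.

## Task

A stirring rod has been left in the green glass rest: hold it square to the sloping steel gauge, slide it gently in from the open end of the tapered slot until it wedges, and note which coloured band it stops at. Then back it out and stand it in the jar of that colour, lowering it right to the bottom before you let go. Leave the spare rods, the other jars, the lens and the squeegee where they are.

Things in the scene. Friction and masses are not known exactly. Their poses are not given: they have to be found in the camera images.
- rod_a: one of three look-alike straight round green glass stirring rods, 150 mm long with flat foot; diameter 9, 12 or 15 mm (each once among rod_a, rod_b, rod_c) - which one this is is not told, gauge it. One rod, chosen anew each time, stands in the glass rest, the other two in the spare stand. Origin: centre of the foot; z runs up its axis. 20 to 80 g.
- rod_b: one of three look-alike straight round green glass stirring rods, 150 mm long with flat foot; diameter 9, 12 or 15 mm (each once among rod_a, rod_b, rod_c) - which one this is is not told, gauge it. One rod, chosen anew each time, stands in the glass rest, the other two in the spare stand. Origin: centre of the foot; z runs up its axis. 20 to 80 g.
- rod_c: one of three look-alike straight round green glass stirring rods, 150 mm long with flat foot; diameter 9, 12 or 15 mm (each once among rod_a, rod_b, rod_c) - which one this is is not told, gauge it. One rod, chosen anew each time, stands in the glass rest, the other two in the spare stand. Origin: centre of the foot; z runs up its axis. 20 to 80 g.
- rest: fixed green glass block, 64 x 64 x 45 mm high, with one round upright well 17.5 mm wide in the middle of its top; the well's floor is 9 mm above the counter, so the rod in it stands upright (or nearly) with its top at 159 mm. Origin: centre of the underside.
- spare_stand: fixed pale pine block, 60 x 124 x 45 mm high, with two such wells holding the two spare rods. Origin: centre of the underside.
- gauge: fixed steel gauge plate, 106 x 142 x 5 mm, on a dark wooden stand (base 112 x 150 x 12 mm). Origin: on the counter under the slot. y: level, along the slot from open mouth to narrow end; x: level, to the raised side. The plate rises 30 degrees towards +x (normal -0.5, 0, 0.866; edges 70 to 122 mm up). Free below the slot between a front wall (inner face x = -25 mm) and a back wall (x = +52 mm).
- mouth (a point): middle of the slot's open mouth, mid-thickness of the plate: gauge x 0, y -65, z 88 mm. The through slot, open at this end, is 21.75 mm wide here and narrows evenly 1.5 mm per 10 mm (12 mm wide at y = 0), closed at y = +55. Centreline at x 0, z 88. Painted 20 mm bands beside it: red (nearest the mouth), yellow, blue. Axes: x up the slope, y along the slot, z square to the plate.
- stop_red (a point): point on the slot's centreline, at the plate's mid-thickness, in the middle of the red band: the axis of a 15 mm rod, held square to the plate, stands within about 4 mm of here when wedged with a few newtons (gauge x = 0, y = -18, z = 88 mm). Axes as mouth.
- stop_yellow (a point): point on the slot's centreline, at the plate's mid-thickness, in the middle of the yellow band: the axis of a 12 mm rod, held square to the plate, stands within about 4 mm of here when wedged with a few newtons (gauge x = 0, y = 2, z = 88 mm). Axes as mouth.
- stop_blue (a point): point on the slot's centreline, at the plate's mid-thickness, in the middle of the blue band: the axis of a 9 mm rod, held square to the plate, stands within about 4 mm of here when wedged with a few newtons (gauge x = 0, y = 22, z = 88 mm). Axes as mouth.
- jar_red: red enamelled round jar, home of the 15 mm rod: outer diameter 58 mm, height 70, wall 4, inner floor 6 mm up, 0.36 to 0.6 kg, stands loose. Origin: centre of its underside, z up.
- jar_yellow: yellow enamelled round jar, home of the 12 mm rod: outer diameter 58 mm, height 70, wall 4, inner floor 6 mm up, 0.36 to 0.6 kg, stands loose. Origin: centre of its underside, z up.
- jar_blue: blue enamelled round jar, home of the 9 mm rod: outer diameter 58 mm, height 70, wall 4, inner floor 6 mm up, 0.36 to 0.6 kg, stands loose. Origin: centre of its underside, z up.
- lens: bystander: black enlarger lens standing on its mount, 60 mm across, 43 mm high. Origin: centre of the underside.
- squeegee: bystander: print squeegee lying flat, tan grip 150 x 50 x 24 mm, aluminium and rubber blade 200 mm long along its y axis. Origin: middle of it, on the counter.
Not all that is in view belongs to the job. What is meant by the gauge is not purple, and is the larger of those in its own colour.

How it is judged (in metres and radians):
On the way, in this order (a step that is already met when the one before it is completed fails the run):
1. a rod, held square to the plate, is wedged in the slot at the place for its own thickness (((x of stop_yellow in the frame of rod_a between -0.008 and 0.008 m and y of stop_yellow in the frame of rod_a between -0.008 and 0.008 m and z of stop_yellow in the frame of rod_a between 0.01 and 0.14 m and angle between the z axis of rod_a and the z axis of stop_yellow, either way round below 0.175 rad and contact force between rod_a and gauge above 2 N) or (x of stop_red in the frame of rod_b between -0.008 and 0.008 m and y of stop_red in the frame of rod_b between -0.008 and 0.008 m and z of stop_red in the frame of rod_b between 0.01 and 0.14 m and angle between the z axis of rod_b and the z axis of stop_red, either way round below 0.175 rad and contact force between rod_b and gauge above 2 N) or (x of stop_blue in the frame of rod_c between -0.008 and 0.008 m and y of stop_blue in the frame of rod_c between -0.008 and 0.008 m and z of stop_blue in the frame of rod_c between 0.01 and 0.14 m and angle between the z axis of rod_c and the z axis of stop_blue, either way round below 0.175 rad and contact force between rod_c and gauge above 2 N))), for 0.15 s.
2. the rod stands on the floor of the jar of its own colour while the fingers still hold it ((((z of rod_a in the frame of jar_yellow between 0 and 0.014 m and horizontal distance between rod_a and jar_yellow below 0.025 m) and contact force between the fingers and rod_a above 0.5 N) or ((z of rod_b in the frame of jar_red between 0 and 0.014 m and horizontal distance between rod_b and jar_red below 0.025 m) and contact force between the fingers and rod_b above 0.5 N) or ((z of rod_c in the frame of jar_blue between 0 and 0.014 m and horizontal distance between rod_c and jar_blue below 0.025 m) and contact force between the fingers and rod_c above 0.5 N))), for 0.1 s.
At the end, for the whole second after the job is handed in: The rod from the rest stands released, at rest, foot on the floor (under 14 mm up, 25 mm off axis) of the jar of its own colour; the rest is empty; spare rods within 20 mm and all jars within 30 mm of their starts and upright (0.1 rad); fingers touch nothing ((((z of rod_a in the frame of jar_yellow between 0 and 0.014 m and horizontal distance between rod_a and jar_yellow below 0.025 m) and distance of each of rod_b, rod_c from where it was at the start of the episode below 0.02 m and linear speed of rod_a below 0.03 m/s) or ((z of rod_b in the frame of jar_red between 0 and 0.014 m and horizontal distance between rod_b and jar_red below 0.025 m) and distance of each of rod_a, rod_c from where it was at the start of the episode below 0.02 m and linear speed of rod_b below 0.03 m/s) or ((z of rod_c in the frame of jar_blue between 0 and 0.014 m and horizontal distance between rod_c and jar_blue below 0.025 m) and distance of each of rod_a, rod_b from where it was at the start of the episode below 0.02 m and linear speed of rod_c below 0.03 m/s)) and horizontal distance between each of rod_a, rod_b, rod_c and rest above 0.06 m and angle between each of jar_red, jar_yellow, jar_blue's own z axis and vertical below 0.1 rad and distance of each of jar_red, jar_yellow, jar_blue from where it was at the start of the episode below 0.03 m and contact force between the fingers and anything else below 0.5 N).
It fails at once if the glass rod is forced into the gauge with more than 25 N (contact force between any of rod_a, rod_b, rod_c and gauge above 25 N).
It fails at once if a spare rod is disturbed as well (two rods more than 30 mm from their starts) (distance of each of rod_b, rod_c from where it was at the start of the episode above 0.03 m or distance of each of rod_a, rod_c from where it was at the start of the episode above 0.03 m or distance of each of rod_a, rod_b from where it was at the start of the episode above 0.03 m).
It fails at once if the lens or squeegee is moved more than 30 mm (distance of any of lens, squeegee from where it was at the start of the episode above 0.03 m).
It fails at once if a jar is tipped by more than 0.3 rad (angle between any of jar_red, jar_yellow, jar_blue's own z axis and vertical above 0.3 rad).
It also fails if it takes over 61 s, if anything falls off the work surface, if the arm or the gripper's body presses on something with over 40 N, if the wrist force passes 120 N, or if a joint passes its speed limit or range.

## Working session

There is one attempt and no reset: what is moved stays moved. The work goes in short steps, Python scripts to look and compute and a tool call to move; the robot and the scene stay as the last step left them, time stands still between calls to the robot, and variables do not carry over. Pictures are saved under pics/ and viewed, at most 10 in all, crops included, and the job is handed in when it is done.

Besides the shell and the picture viewer there is one more tool, called after ">>>" in YAML: its name, and indented under it one key for each argument. move_arm: Moves the arm, as the interface text tells. Its arguments: {"type":"object","properties":{"jaw":{"type":"array"},"delta_pos":{"type":"array"},"yaw":{"type":"array"},"force":{"type":"number"}},"required":["jaw","delta_pos","yaw"]}

```bash
mkdir -p pics
cat > h.py <<'E'
import numpy as np, cv2
from workcell import bot, camera, camera_model, outline_of, pinpoint
def ray(cm,xy):
    u=(xy[0]-cm['cx'])/cm['fx'];v=(xy[1]-cm['cy'])/cm['fy'];R=np.array(cm['R']);t=np.array(cm['t'])
    if cm.get('fish'):
        r=np.hypot(u,v);d=np.array([u/r*np.sin(r),v/r*np.sin(r),np.cos(r)]) if r>1e-9 else np.array([0,0,1.])
    else: d=np.array([u,v,1.]);d/=np.linalg.norm(d)
    return -R.T@t, R.T@d
def tri(rs):
    A=sum(np.eye(3)-np.outer(d,d) for c,d in rs);b=sum((np.eye(3)-np.outer(d,d))@c for c,d in rs)
    X=np.linalg.solve(A,b);return X,[np.linalg.norm((np.eye(3)-np.outer(d,d))@(X-c))for c,d in rs]
def atz(r,z): c,d=r;return c+d*(z-c[2])/d[2]
def proj(cm,X):
    p=np.array(cm['R'])@X+np.array(cm['t']);
    if cm.get('fish'):
        th=np.arctan2(np.hypot(p[0],p[1]),p[2]);n=np.hypot(p[0],p[1]);return cm['cx']+cm['fx']*th*p[0]/n,cm['cy']+cm['fy']*th*p[1]/n
    return cm['cx']+cm['fx']*p[0]/p[2],cm['cy']+cm['fy']*p[1]/p[2]
E
python3 - <<'E'
from h import *
ims=[]
for c in('scene','top'):
    im=camera(c);cv2.imwrite(f'pics/{c}0.png',im[:,:,::-1])
T=['rod_a','rest','spare_stand','gauge','mouth','stop_red','stop_yellow','stop_blue','jar_red','jar_yellow','jar_blue','lens','squeegee']
np.set_printoptions(precision=4,suppress=True)
for t in T:
    P={c:[p for p in pinpoint(c,t) if p['confidence']>.15][:5] for c in('scene','top')}
    print(t,{c:[([round(float(v)) for v in p['xy']],round(float(p['confidence']),2)) for p in P[c]] for c in P})
    for a in P['scene']:
        for b in P['top']:
            X,e=tri([ray(camera_model('scene'),a['xy']),ray(camera_model('top'),b['xy'])])
            if max(e)<.006: print('   ',X,round(max(e)*1000,1))
E
```

```text
rod_a {'scene': [([145, 299], 0.8), ([169, 286], 0.75)], 'top': [([395, 162], 0.59), ([383, 224], 0.59), ([422, 162], 0.45)]}
    [ 0.6676 -0.3441  0.0161] 1.8
rest {'scene': [([179, 252], 0.57)], 'top': [([380, 223], 0.97), ([300, 176], 0.17)]}
    [ 0.5086 -0.2973 -0.001 ] 1.0
spare_stand {'scene': [([153, 296], 0.97)], 'top': []}
gauge {'scene': [([216, 214], 0.79), ([276, 224], 0.78), ([311, 186], 0.61), ([278, 203], 0.55)], 'top': [([271, 235], 0.96), ([301, 172], 0.71), ([327, 295], 0.69), ([193, 305], 0.69)]}
    [ 0.3261 -0.1524 -0.0119] 0.3
    [ 0.4838 -0.0072  0.0069] 3.6
    [0.3074 0.1878 0.014 ] 0.3
mouth {'scene': [([229, 192], 0.95), ([332, 162], 0.95), ([297, 197], 0.73)], 'top': [([240, 231], 0.78), ([309, 290], 0.61), ([164, 309], 0.57)]}
    [ 0.3394 -0.1048  0.0668] 2.3
    [0.4843 0.0633 0.0863] 1.2
stop_red {'scene': [([216, 190], 0.83), ([321, 162], 0.79), ([284, 197], 0.57)], 'top': [([257, 231], 0.93), ([322, 296], 0.92), ([181, 309], 0.79)]}
    [ 0.3235 -0.1371  0.0704] 5.2
    [0.4831 0.0215 0.0924] 0.5
stop_yellow {'scene': [([277, 204], 0.82), ([216, 19
[... 190 characters left out ...]
top_blue {'scene': [([267, 203], 0.96), ([208, 194], 0.94), ([305, 170], 0.78)], 'top': [([340, 299], 0.74), ([196, 307], 0.59), ([301, 173], 0.59)]}
    [ 0.3181 -0.1734  0.0602] 4.7
    [0.3025 0.168  0.0773] 1.2
jar_red {'scene': [([364, 228], 0.57)], 'top': [([172, 193], 0.66), ([384, 227], 0.64)]}
jar_yellow {'scene': [([387, 205], 0.61)], 'top': [([129, 231], 0.61)]}
    [0.5009 0.3662 0.001 ] 3.4
jar_blue {'scene': [([349, 204], 0.78), ([349, 279], 0.41)], 'top': [([176, 246], 0.57)]}
lens {'scene': [([269, 263], 0.72)], 'top': [([300, 174], 0.75)]}
    [ 0.6474 -0.0888 -0.0019] 2.5
squeegee {'scene': [([345, 282], 0.76)], 'top': [([239, 126], 0.77)]}
    [ 0.7846  0.0695 -0.0069] 2.7
```

View pics/scene0.png

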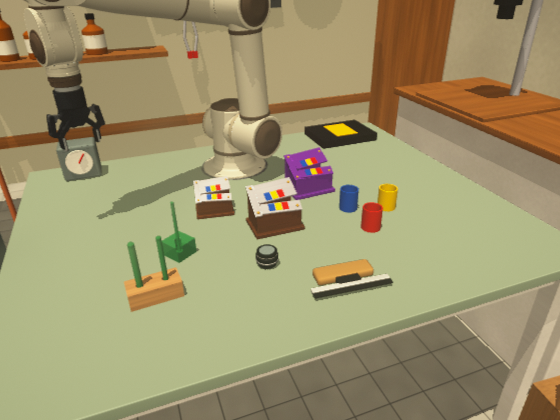

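View pics/top0.png

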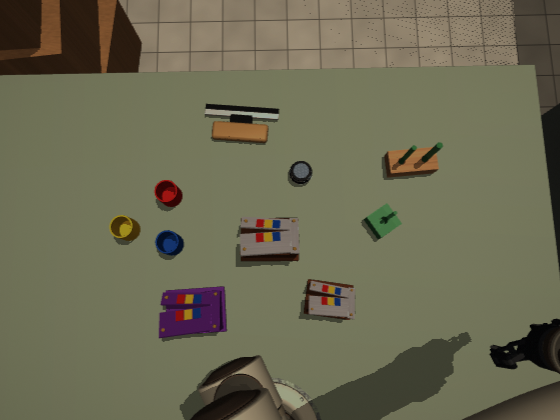

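Run:
```python
from h import *
np.set_printoptions(precision=4,suppress=True)
o=bot.get_obs();print(o['ee_pos'],o['tcp_rot'],o['opening'],o['time'])
cm=camera_model('wrist');print({k:cm[k] for k in('fx','cx','cy')},-np.array(cm['R']).T@np.array(cm['t']),np.array(cm['R']))
a=cv2.imread('pics/scene0.png')[150:270,170:390];b=cv2.imread('pics/top0.png')[195:345,145:405]
a=cv2.resize(a,(780,300*780//780*1),interpolation=cv2.INTER_CUBIC) if 0 else cv2.resize(a,None,fx=2.5,fy=2.5,interpolation=cv2.INTER_CUBIC)
b=cv2.resize(b,None,fx=2,fy=2,interpolation=cv2.INTER_CUBIC)
W=max(a.shape[1],b.shape[1]);pad=lambda i:cv2.copyMakeBorder(i,0,0,0,W-i.shape[1],cv2.BORDER_CONSTANT)
cv2.imwrite('pics/crop1.png',np.vstack([pad(a),pad(b)])[:600])
t=camera_model('top');s=camera_model('scene')
for n,p in dict(mouth=(240,231),red=(257,231),yel=(265,228)).items():print(n,atz(ray(t,p),.088))
for n,p in dict(mouth=(297,197),red=(284,197),yel=(277,204),blue=(267,203)).items():print(n,atz(ray(s,p),.088))
for th in('jar_red','jar_yellow','jar_blue','rod_a'):
  for c in('scene','top'):
    camera(c)
    for q in outline_of(c,th)[:4]:
        ys,xs=np.nonzero(q['mask']);print(th,c,round(q['confidence'],2),q['xy'],xs.min(),xs.max(),ys.min(),ys.max())
```

```text
[ 0.2377 -0.496   0.4047] [-179.999    -0.0001   25.6012] 0.08539569683871519 1.4
{'fx': 325.19226210127806, 'cx': 280.30655076600374, 'cy': 209.58775411814779} [ 0.3031 -0.465   0.3729] [[ 0.4321 -0.9018  0.0014]
 [-0.8652 -0.414   0.283 ]
 [-0.2546 -0.1235 -0.9591]]
mouth [0.4835 0.063  0.088 ]
red [0.4828 0.0217 0.088 ]
yel [0.4898 0.0022 0.088 ]
mouth [0.4897 0.0604 0.088 ]
red [0.4752 0.0252 0.088 ]
yel [ 0.5069 -0.0085  0.088 ]
blue [ 0.4905 -0.0329  0.088 ]
jar_red scene 0.72 [368.0, 219.8] 360 381 202 232
jar_red top 0.93 [168.7, 190.8] 155 183 180 206
jar_yellow scene 0.95 [385.8, 197.5] 378 396 184 210
jar_yellow scene 0.21 [346.2, 278.6] 310 391 259 297
jar_yellow top 0.78 [125.8, 230.1] 110 139 215 239
jar_yellow top 0.54 [409.9, 165.7] 384 438 148 176
jar_blue scene 0.82 [351.1, 195.9] 339 357 185 211
jar_blue top 0.9 [170.8, 243.6] 156 183 230 254
rod_a scene 0.57 [137.2, 265.2] 127 142 242 287
rod_a scene 0.52 [163.1, 254.2] 155 167 236 279
rod_a top 0.64 [388.6, 219.7] 382 395 213 222
rod_a top 0.55 [431.7, 149.2] 423 441 143 161
rod_a top 0.16 [268.9, 235.1] 240 300 217 256
```

View pics/crop1.png

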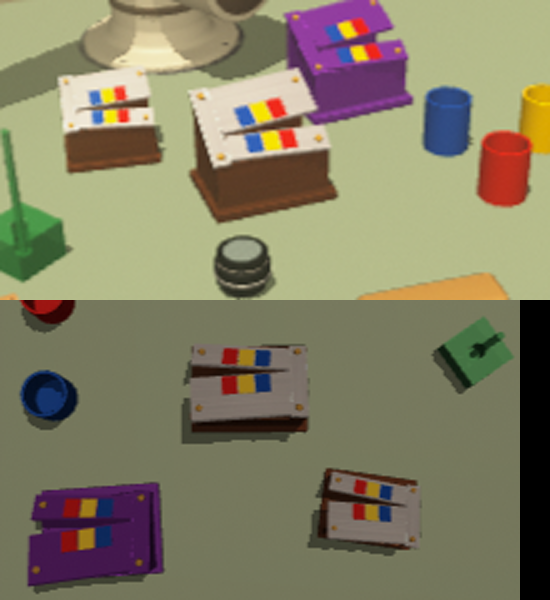

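>>> move_arm:
  jaw: [0, 0, 0, 0, 0, 0, 0, 0, 0]
  delta_pos:
    - [0.025, 0.025, 0]
    - [0.025, 0.025, 0]
    - [0.025, 0.025, 0]
    - [0.025, 0.025, 0]
    - [0.025, 0.025, 0]
    - [0.025, 0.025, 0]
    - [0.025, 0.025, 0]
    - [0.025, 0.02, 0]
    - [0, 0, 0]
  yaw: [-0.1, -0.1, -0.1, -0.1, -0.047, 0, 0, 0, 0]

```text
time: 2.95
ee_pos: [0.4407, -0.2979, 0.4044]
tcp_rot: [-179.9, -0.1, 0.2]
wrist_force: [0.4, -0.6, 1.0]
opening: 0.0851
grasp_force: 0.0
```

```bash
cat >> h.py <<'E'
def snap(tag,things=('rod_a','rest'),save=None):
    import pickle
    o=bot.get_obs();cm=dict(camera_model('wrist'));cm['fish']=1
    im=camera('wrist');cv2.imwrite(f'pics/{tag}.png',im[:,:,::-1])
    out={}
    for t in things:
        P=[p for p in pinpoint('wrist',t) if p['confidence']>.15]
        M=[m for m in outline_of('wrist',t) if m['confidence']>.15]
        out[t]=(P,M)
        print(t,[(np.round(p['xy'],1).tolist(),round(float(p['confidence']),2)) for p in P[:4]],
          [(np.round(m['xy'],1).tolist(),round(float(m['confidence']),2)) for m in M[:4]])
    pickle.dump((o,cm,out),open(f'{tag}.pkl','wb'));return o,cm,out
E
python3 - <<'E'
from h import *
o,cm,_=snap('w1');print(o['ee_pos'],o['tcp_rot'],o['time'])
print(proj(cm,np.array([.5086,-.2973,.009])),proj(cm,np.array([.5086,-.2973,.159])))
E
```

```text
rod_a [([280.4, 115.4], 0.47), ([30.6, 156.1], 0.18)] [([279.5, 117.8], 0.64), ([104.0, 14.0], 0.59)]
rest [([276.9, 118.0], 0.89)] [([279.1, 122.7], 0.86)]
[ 0.44069901 -0.29792997  0.40440219] [-1.79948477e+02 -5.12342626e-02  2.26839977e-01] 2.95
(np.float64(279.73278759738577), np.float64(120.97159267431921)) (np.float64(279.4395838837815), np.float64(123.89856241983772))
```

View pics/w1.png

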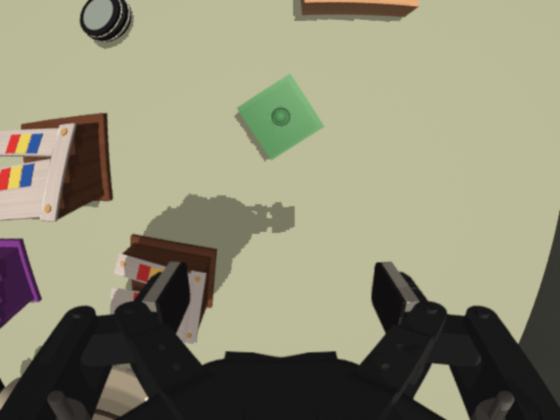

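>>> move_arm:
  jaw: [0, 0, 0, 0, 0]
  delta_pos:
    - [-0.01, 0.04, 0]
    - [-0.01, 0.04, 0]
    - [-0.01, 0.04, 0]
    - [-0.01, 0.04, 0]
    - [0, 0, 0]
  yaw: [0, 0, 0, 0, 0]

```text
time: 3.62
ee_pos: [0.3954, -0.1375, 0.4057]
tcp_rot: [-179.9, -0.1, 0.1]
wrist_force: [-0.2, -0.4, 0.8]
opening: 0.0856
grasp_force: 0.0
```

Run:
```python
from h import *
o,cm,_=snap('w2',('rod_a','rest','gauge','mouth','stop_red','stop_yellow','stop_blue'));print(o['ee_pos'],o['time'])
```

```text
rod_a [([416.8, 85.8], 0.89), ([136.4, 105.6], 0.53)] [([460.8, 80.1], 0.68)]
rest [([413.6, 86.8], 0.74), ([119.3, 104.5], 0.49), ([20.0, 54.3], 0.19)] [([420.4, 84.2], 0.68)]
gauge [([167.0, 103.0], 0.95), ([60.0, 244.8], 0.86), ([289.8, 232.7], 0.7), ([156.8, 98.5], 0.63)] [([290.3, 260.1], 0.94), ([51.6, 265.1], 0.84)]
mouth [([75.2, 111.5], 0.88), ([244.8, 251.9], 0.84)] [([145.4, 126.7], 0.77), ([298.9, 271.7], 0.72), ([33.7, 280.2], 0.59)]
stop_red [([15.0, 265.1], 0.86), ([115.4, 104.6], 0.63), ([280.4, 252.8], 0.6)] [([32.7, 280.2], 0.95), ([142.9, 125.2], 0.89), ([298.3, 271.6], 0.74), ([461.0, 78.5], 0.38)]
stop_yellow [([26.4, 264.2], 0.93), ([292.9, 256.5], 0.84), ([135.6, 104.1], 0.62)] [([295.2, 271.9], 0.85), ([35.5, 278.5], 0.58)]
stop_blue [([153.8, 101.5], 0.82), ([34.2, 270.0], 0.77), ([308.7, 257.3], 0.57)] [([299.6, 268.8], 0.81), ([33.6, 283.8], 0.79), ([147.8, 123.7], 0.62), ([13.1, 51.2], 0.56)]
[ 0.39541883 -0.13754169  0.40568805] 3.6167
```

>>> move_arm:
  jaw: [0, 0, 0, 0, 0]
  delta_pos:
    - [0.0, 0.04, 0]
    - [0.0, 0.04, 0]
    - [0.0, 0.04, 0]
    - [0.0, 0.04, 0]
    - [0, 0, 0]
  yaw: [0, 0, 0, 0, 0]

```text
time: 4.78
ee_pos: [0.3975, 0.0091, 0.4048]
tcp_rot: [-179.4, -0.0, 1.3]
wrist_force: [0.4, 0.3, 0.8]
opening: 0.0856
grasp_force: 0.0
```

Run:
```python
from h import *
o,cm,_=snap('w3',('gauge','mouth','stop_red','stop_yellow','stop_blue','jar_red','jar_yellow','jar_blue'));print(o['ee_pos'],o['time'])
a=cv2.imread('pics/w2.png');b=cv2.imread('pics/w3.png')
cv2.imwrite('pics/w23.png',np.vstack([a[0:300],b[0:300]]))
```

```text
gauge [([144.4, 244.6], 0.96), ([403.5, 236.7], 0.73), ([295.6, 99.3], 0.69)] [([132.5, 256.2], 0.91), ([306.0, 120.4], 0.82), ([419.8, 251.7], 0.73)]
mouth [([73.2, 271.9], 0.94), ([388.6, 251.9], 0.74), ([221.8, 99.4], 0.68)] [([115.8, 263.8], 0.84), ([305.4, 125.5], 0.74), ([439.7, 261.5], 0.59)]
stop_red [([277.0, 98.8], 0.9), ([417.2, 257.1], 0.86), ([103.6, 273.1], 0.7)] [([436.8, 264.5], 0.9), ([113.6, 260.2], 0.88)]
stop_yellow [([300.0, 99.0], 0.83), ([116.4, 273.0], 0.83), ([225.2, 98.5], 0.75), ([425.2, 258.4], 0.71)] [([305.0, 125.4], 0.82), ([433.4, 266.3], 0.69), ([116.6, 261.5], 0.67)]
stop_blue [([133.8, 277.5], 0.89), ([440.8, 259.7], 0.87), ([326.0, 97.9], 0.7)] [([435.3, 263.9], 0.9), ([306.6, 123.9], 0.89), ([111.4, 264.2], 0.85), ([22.5, 102.4], 0.17)]
jar_red [] [([83.3, 24.4], 0.9)]
jar_yellow [([36.0, 105.5], 0.62)] [([23.1, 103.4], 0.86)]
jar_blue [([97.8, 128.2], 0.77)] [([81.4, 127.9], 0.67)]
[0.39754465 0.00911223 0.40478735] 4.7833
```

View pics/w23.png

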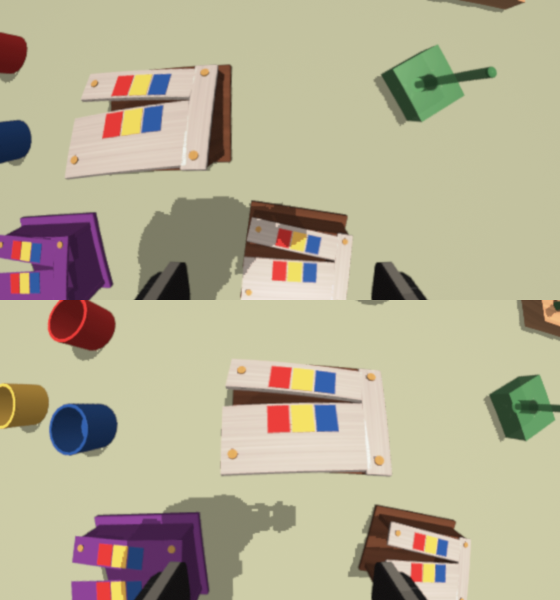

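Run:
```python
from h import *
import pickle
from scipy.optimize import least_squares
np.set_printoptions(precision=4,suppress=True)
C={k:pickle.load(open(k+'.pkl','rb'))[1] for k in('w1','w2','w3')};C['top']=camera_model('top');C['scene']=camera_model('scene')
L=dict(m=(0,-.065,.088),r=(0,-.018,.088),y=(0,.002,.088),b=(0,.022,.088),
 f1=None)
ob=[('w2','m',(75.2,111.5)),('w2','r',(115.4,104.6)),('w2','y',(135.6,104.1)),('w2','b',(153.8,101.5)),
('w3','m',(221.8,99.4)),('w3','r',(277,98.8)),('w3','y',(300,99)),('w3','b',(326,97.9)),
('top','m',(240,231)),('top','r',(257,231)),('top','y',(265,228))]
def G(p,l):
    c,s=np.cos(p[2]),np.sin(p[2]);return np.array([p[0]+c*l[0]-s*l[1],p[1]+s*l[0]+c*l[1],l[2]+p[3]])
f=lambda p:np.concatenate([(np.array(proj(C[c],G(p,L[k])))-xy)*(2 if c=='top' else 1) for c,k,xy in ob])
s=least_squares(f,[.485,0,np.pi,0],loss='soft_l1');print(s.x[:2],np.degrees(s.x[2]),'dz',s.x[3]);print(f(s.x).reshape(-1,2).round(1))
g=s.x.copy()
# manual check: reproject mouth, end of slot
for c in('w2','w3'):
    for k,l in dict(mouth=(0,-.065,.088),end=(0,.055,.088),c1=(-.046,-.071,.07),c2=(-.046,.071,.07),c3=(.046,-.071,.122),c4=(.046,.071,.122)).items(): print(c,k,np.round(proj(C[c],G(np.r_[g[:3],0],l))))
# rod top
rs=[ray(C['w1'],(281,117)),ray(C['w2'],(491,72))];print('rod top',tri(rs))
print('foot',[atz(ray(C[c],p),.045) for c,p in(('w1',(281,117)),('w2',(427,83)))])
print('rest',tri([ray(C['w1'],(276.9,118)),ray(C['w2'],(413.6,86.8)),ray(C['top'],(380,223)),ray(C['scene'],(179,252))]))
print('jy',tri([ray(C['w3'],(36,105.5)),ray(C['top'],(129,231)),ray(C['scene'],(387,205))]))
print('jb',tri([ray(C['w3'],(97.8,128.2)),ray(C['top'],(176,246)),ray(C['scene'],(349,204))]))
print('jr',tri([ray(C['top'],(172,193)),ray(C['scene'],(364,228))]))
```

```text
[ 0.4862 -0.0012] 181.2932367752678 dz 0.002148088282457037
[[ 1.   0.7]
 [ 0.   1.3]
 [-1.7 -0.7]
 [-0.4 -0.5]
 [ 0.7  0.2]
 [-0.2 -0.4]
 [ 0.2 -0.4]
 [-2.6  1.2]
 [-0.8 -1.2]
 [ 3.9 -2.7]
 [ 4.4  2.6]]
w2 mouth [ 77. 112.]
w2 end [188.  98.]
w2 c1 [81. 70.]
w2 c2 [209.  50.]
w2 c3 [ 57. 163.]
w2 c4 [199. 152.]
w3 mouth [223. 100.]
w3 end [360. 101.]
w3 c1 [220.  53.]
w3 c2 [372.  55.]
w3 c3 [209. 156.]
w3 c4 [387. 158.]
rod top (array([ 0.5134, -0.2982,  0.1562]), [np.float64(0.00025508654591479017), np.float64(0.00025508654591470154)])
foot [array([ 0.5131, -0.2986,  0.045 ]), array([ 0.5118, -0.2934,  0.045 ])]
rest (array([ 0.5107, -0.2964,  0.0005]), [np.float64(0.0025791865443621624), np.float64(0.00038846208554155405), np.float64(0.0014624153320645936), np.float64(0.001866254439782247)])
jy (array([ 0.5023,  0.3638, -0.0008]), [np.float64(0.0045981681847939715), np.float64(0.0026457320181382075), np.float64(0.005607252027145089)])
jb (array([0.4616, 0.2429, 0.0087]), [np.float64(0.0018643396807754749), np.float64(0.008104082986361451), np.float64(0.009009088676195617)])
jr (array([0.5951, 0.2414, 0.0021]), [np.float64(0.009740445923087362), np.float64(0.009740445923087331)])
```

Run:
```python
from h import *
import pickle
cm=pickle.load(open('w3.pkl','rb'))[1]
im=cv2.imread('pics/w3.png')[40:200,200:400];im=cv2.resize(im,None,fx=3.75,fy=3.75,interpolation=cv2.INTER_CUBIC)
p=(.4862,-.0012,np.radians(181.3))
def W(l):
    c,s=np.cos(p[2]),np.sin(p[2]);q=proj(cm,np.array([p[0]+c*l[0]-s*l[1],p[1]+s*l[0]+c*l[1],l[2]]));return (int((q[0]-199.5)*3.75),int((q[1]-39.5)*3.75))
t=2.5e-3;S=lambda u,y:(u*.866-.5*t,y,.088+.5*u+.866*t)  # point on top face at slope u
def pl(pts,col,cl=True): cv2.polylines(im,[np.array([W(q) for q in pts])],cl,col,1)
pl([S(-.053,-.071),S(-.053,.071),S(.053,.071),S(.053,-.071)],(0,255,0))
pl([S(.010875+.0009/2,-.071),S(.0018,.055),S(-.0018,.055),S(-.0113,-.071)],(255,0,255))
for y in(-.028,-.008,.012,.032): pl([S(-.03,y),S(.03,y)],(0,0,0))
for k in range(0,200,20): cv2.putText(im,str(200+k),(int(k*3.75),595),0,.35,(0,0,0))
cv2.imwrite('pics/ov.png',im)
```

```text
(no output)
```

View pics/ov.png

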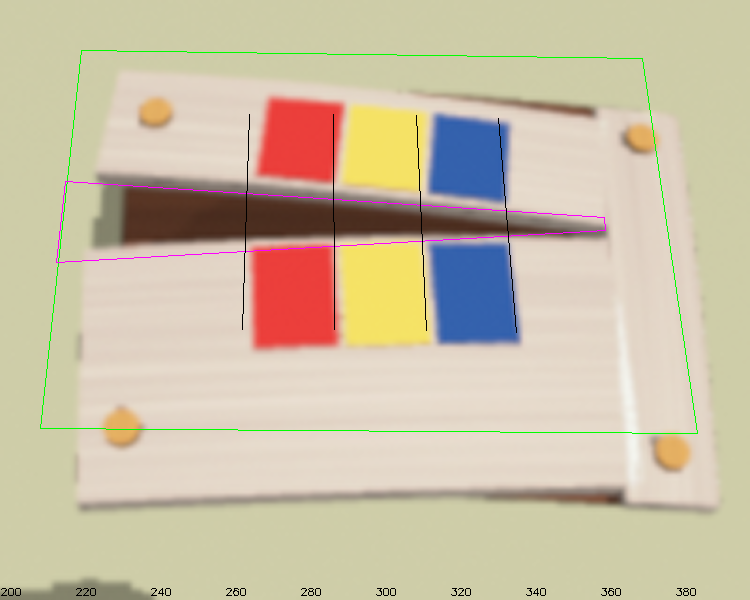

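Run:
```python
from h import *
import pickle
from scipy.optimize import least_squares
C={k:pickle.load(open(k+'.pkl','rb'))[1] for k in('w2','w3')};C['top']=camera_model('top')
ob=[('w3',y,(u/3.75+199.6,v/3.75+39.6)) for y,u,v in((-.065,90,211),(-.028,254,211),(-.008,337,216),(.012,428,218),(.032,506,223),(.055,605,232))]
t=2.5e-3
def G(p,y,x=0,z=0):
    c,s=np.cos(p[2]),np.sin(p[2]);l=(-.5*t+x,y,.088+.866*t+z);return np.array([p[0]+c*l[0]-s*l[1],p[1]+s*l[0]+c*l[1],l[2]])
f=lambda p:np.concatenate([(np.array(proj(C[c],G(p,y)))-xy) for c,y,xy in ob])
s=least_squares(f,[.485,0,np.pi]);p=s.x;print(p[:2],np.degrees(p[2]));print(f(p).reshape(-1,2).round(1))
for c in('w2','top'): print(c,[np.round(proj(C[c],G(p,y)),1).tolist() for y in(-.065,-.018,.002,.022,.055)])
a=cv2.resize(cv2.imread('pics/w2.png')[50:190,50:250],None,fx=3.75,fy=3.75)[:,:600]
def dr(im,c,o,k):
  for y in(-.065,-.028,-.008,.012,.032,.055):
    q=proj(C[c],G(p,y));cv2.circle(im,(int((q[0]-o[0]+.5)*k),int((q[1]-o[1]+.5)*k)),2,(0,255,0),-1)
a=cv2.resize(cv2.imread('pics/w2.png')[50:190,50:250],None,fx=3,fy=3);dr(a,'w2',(50,50),3)
b=cv2.resize(cv2.imread('pics/top0.png')[205:265,230:310],None,fx=2.5,fy=2.5,interpolation=cv2.INTER_CUBIC);dr(b,'top',(230,205),2.5)
o=np.zeros((570,600,3),np.uint8);o[:420]=a;o[420:,:200]=b;cv2.imwrite('pics/ov2.png',o)
```

```text
[ 0.48614902 -0.00199393] 179.42085920682598
[[-0.1 -0.1]
 [-1.2  0.2]
 [ 0.1 -0.4]
 [-0.9  0.1]
 [ 1.4  0.2]
 [ 0.8 -0.1]]
w2 [[76.8, 108.8], [116.1, 104.0], [134.7, 102.1], [154.2, 100.4], [188.7, 98.2]]
top [[239.9, 229.0], [259.3, 228.9], [267.5, 228.8], [275.8, 228.8], [289.4, 228.7]]
```

View pics/ov2.png

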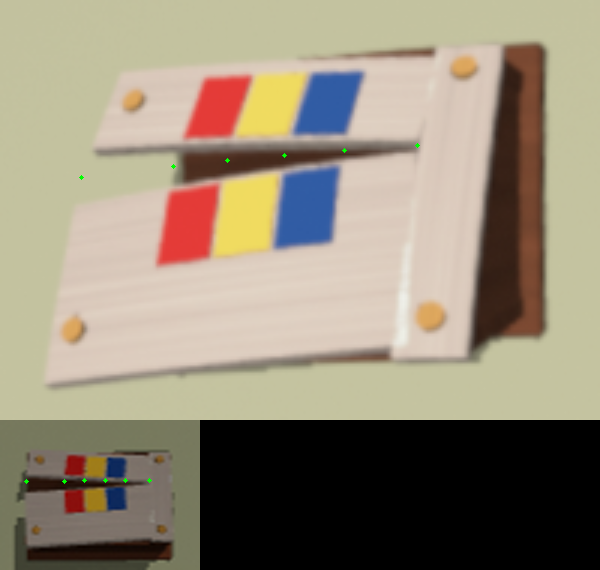

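>>> move_arm:
  jaw: [0, 0, 0, 0, 0, 0, 0, 0, 0, 0]
  delta_pos:
    - [0.013, -0.034, 0]
    - [0.013, -0.034, 0]
    - [0.013, -0.034, 0]
    - [0.013, -0.034, 0]
    - [0.013, -0.034, 0]
    - [0.013, -0.034, 0]
    - [0.013, -0.034, 0]
    - [0.013, -0.034, 0]
    - [0.011, -0.035, 0]
    - [0, 0, 0]
  yaw: [0, 0, 0, 0, 0, 0, 0, 0, 0, 0]

```text
time: 6.47
ee_pos: [0.5141, -0.3062, 0.4018]
tcp_rot: [-179.5, 0.1, 0.6]
wrist_force: [0.6, -0.6, 0.0]
opening: 0.0854
grasp_force: 0.0
```

>>> move_arm:
  jaw: [0, 0]
  delta_pos:
    - [0, 0, 0]
    - [0, 0, 0]
  yaw: [0, 0]

```text
time: 6.63
ee_pos: [0.5128, -0.3011, 0.4043]
tcp_rot: [-179.5, 0.0, 0.7]
wrist_force: [0.5, 0.1, 0.2]
opening: 0.085
grasp_force: 0.0
```

>>> move_arm:
  jaw: [0, 0, 0, 0, 0, 0, 0]
  delta_pos:
    - [0, 0.003, -0.02]
    - [0, 0, -0.03]
    - [0, 0, -0.03]
    - [0, 0, -0.03]
    - [0, 0, -0.02]
    - [0, 0, 0]
    - [0, 0, 0]
  yaw: [-0.012, 0, 0, 0, 0, 0, 0]

```text
time: 7.22
ee_pos: [0.5125, -0.297, 0.2751]
tcp_rot: [-179.5, 0.0, 0.1]
wrist_force: [0.9, 0.4, 1.1]
opening: 0.0854
grasp_force: 0.0
```

>>> move_arm:
  jaw: [0.4, 0.7, 1, 1, 1, 1, 1, 1, 1, 1]
  delta_pos:
    - [0, 0, 0]
    - [0, 0, 0]
    - [0, 0, 0]
    - [0, 0, 0]
    - [0, 0, 0]
    - [0, 0, 0]
    - [0, 0, 0]
    - [0, 0, 0]
    - [0, 0, 0]
    - [0, 0, 0]
  yaw: [0, 0, 0, 0, 0, 0, 0, 0, 0, 0]
  force: 25

```text
time: 8.05
ee_pos: [0.5129, -0.2984, 0.275]
tcp_rot: [-179.5, -0.0, 0.1]
wrist_force: [-0.5, -0.4, 2.9]
opening: 0.0082
grasp_force: 24.5
```

>>> move_arm:
  jaw: [1, 1, 1, 1, 1, 1, 1, 1, 1, 1]
  delta_pos:
    - [0, 0, 0.015]
    - [0, 0, 0.03]
    - [0, 0, 0.03]
    - [0, 0, 0.03]
    - [0, 0.01, 0.025]
    - [-0.002, 0.025, 0.005]
    - [-0.004, 0.035, 0]
    - [-0.004, 0.035, 0]
    - [-0.004, 0.035, 0]
    - [-0.004, 0.035, 0]
  yaw: [0, 0, 0, 0, 0, 0, 0, 0, 0, 0]

```text
time: 8.88
ee_pos: [0.4943, -0.1218, 0.4094]
tcp_rot: [-179.5, 0.0, 0.0]
wrist_force: [0.4, 0.3, 0.3]
opening: 0.0082
grasp_force: 24.5
```

>>> move_arm:
  jaw: [1, 1, 1, 1, 1, 1, 1, 1, 1, 1]
  delta_pos:
    - [-0.004, 0.035, 0]
    - [-0.004, 0.035, 0]
    - [0, 0.035, 0]
    - [0, 0.035, 0]
    - [0, 0.035, 0]
    - [0, 0.03, 0]
    - [0, 0.02, 0]
    - [0, 0, 0]
    - [0, 0, 0]
    - [0, 0, 0]
  yaw: [0, 0, 0, 0, 0, 0, 0, 0, 0, 0]

```text
time: 9.72
ee_pos: [0.4901, 0.0408, 0.4094]
tcp_rot: [-177.2, 0.0, 4.2]
wrist_force: [1.0, 0.4, 0.1]
opening: 0.0082
grasp_force: 24.5
```

Run:
```python
from h import *
o,cm,out=snap('w4',('rod_a','gauge','jar_red','jar_blue'))
camera('scene');im=camera('scene');cv2.imwrite('pics/s4.png',cv2.resize(im[100:260,200:420,::-1],None,fx=3.5,fy=3.5))
```

```text
rod_a [([280.5, 212.3], 0.63), ([342.8, 205.8], 0.17)] [([280.4, 292.4], 0.87)]
gauge [([415.1, 302.8], 0.93), ([179.7, 301.0], 0.83), ([330.6, 183.1], 0.57)] [([434.6, 303.0], 0.63), ([348.9, 208.2], 0.59), ([162.6, 292.4], 0.59)]
jar_red [([135.1, 85.1], 0.8)] [([120.5, 85.4], 0.85), ([279.4, 294.1], 0.26)]
jar_blue [([139.2, 185.5], 0.63)] []
```

View pics/w4.png

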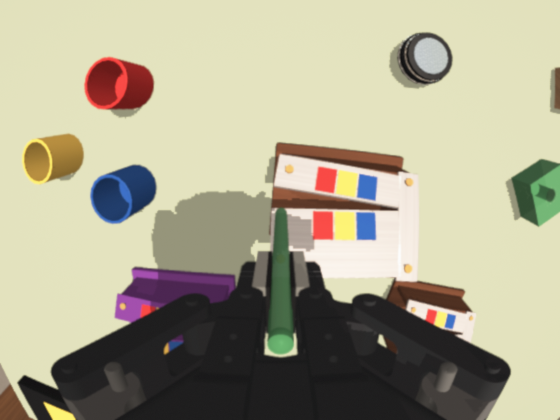

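Run:
```python
from h import *
o=bot.get_obs();print(o['q'],o['qd'],o['ee_pos'],o['tcp_rot'],o['time'])
```

```text
[  4.20460024  -2.88816924   2.61719212  95.53239233   2.7959316
 179.94256579] [ 0.07889627  0.08795452  0.07435468 -0.03911604 -0.04916244 -0.02357794] [0.489933   0.04147639 0.40950584] [-1.77204043e+02  2.42293802e-02  4.26196608e+00] 10.2667
```

>>> move_arm:
  jaw: [1, 1]
  delta_pos:
    - [0, 0, 0]
    - [0, 0, 0]
  yaw: [0, 0]

```text
time: 10.43
ee_pos: [0.4899, 0.0416, 0.4095]
tcp_rot: [-177.2, 0.0, 4.3]
wrist_force: [-0.3, 0.1, 0.5]
opening: 0.0082
grasp_force: 24.5
```

Run:
```python
from h import *
o=bot.get_obs();print(o['q'],o['qd'],o['ee_pos'],o['tcp_rot'],o['time'])
```

```text
[  4.21484065  -2.88698516   2.61829498  95.53059386   2.7983172
 179.94332617] [ 0.06326777  0.00242614  0.06155843  0.03830758 -0.03931554  0.08966397] [0.48994166 0.04156979 0.40950577] [-1.77201659e+02  2.25468680e-02  4.27144690e+00] 10.4333
```

>>> move_arm:
  jaw: [1, 1, 1, 1, 1, 1, 1, 1, 1, 1]
  delta_pos:
    - [0, 0, 0]
    - [0, 0, 0]
    - [0, 0, 0]
    - [0, 0, 0]
    - [0, 0.005, 0]
    - [0, 0.005, 0]
    - [0, 0.005, 0]
    - [0, 0.005, 0]
    - [0, 0.005, 0]
    - [0, 0.005, 0]
  yaw: [0.11, 0.11, 0.11, 0.11, 0.11, 0.11, 0.11, 0.11, 0.11, 0.11]

```text
time: 11.27
ee_pos: [0.49, 0.0718, 0.4095]
tcp_rot: [-177.2, 0.0, 67.6]
wrist_force: [-1.0, -0.0, -0.1]
opening: 0.0083
grasp_force: 24.4
```

>>> move_arm:
  jaw: [1, 1, 1, 1, 1, 1, 1, 1, 1, 1]
  delta_pos:
    - [0, 0.005, 0]
    - [0, 0.005, 0]
    - [0, 0.005, 0]
    - [0, 0.005, 0]
    - [0, 0.005, 0]
    - [0, 0.005, 0]
    - [0, 0, 0]
    - [0, 0, 0]
    - [0, 0, 0]
    - [0, 0, 0]
  yaw: [0.11, 0.11, 0.11, 0.11, 0.11, 0.11, 0.11, 0.11, 0.11, 0.11]

```text
time: 12.1
ee_pos: [0.49, 0.1016, 0.4094]
tcp_rot: [-177.2, 0.0, 130.6]
wrist_force: [0.1, -0.5, -0.4]
opening: 0.0083
grasp_force: 24.4
```

>>> move_arm:
  jaw: [1, 1, 1, 1, 1, 1, 1, 1, 1]
  delta_pos:
    - [0, 0, 0]
    - [0, 0, 0]
    - [0, 0, 0]
    - [0, 0, 0]
    - [0, 0, 0]
    - [0, 0, 0]
    - [0, 0, 0]
    - [0, 0, 0]
    - [0, 0, 0]
  yaw: [0.11, 0.11, 0.11, 0.11, 0.11, 0.11, 0.1, 0, 0]

```text
time: 12.85
ee_pos: [0.4899, 0.1015, 0.4095]
tcp_rot: [-177.2, 0.0, 173.7]
wrist_force: [-0.4, -0.3, -0.6]
opening: 0.0078
grasp_force: 24.4
```

>>> move_arm:
  jaw: [1, 1, 1, 1, 1, 1, 1, 1]
  delta_pos:
    - [-0.003, 0, -0.01]
    - [0, 0, -0.02]
    - [0, 0, -0.02]
    - [0, 0, -0.02]
    - [0, 0, -0.02]
    - [0, 0, -0.014]
    - [0, 0, 0]
    - [0, 0, 0]
  yaw: [0.05, 0.05, 0, 0, 0, 0, 0, 0]
  force: 20

```text
time: 13.52
ee_pos: [0.4868, 0.1015, 0.3053]
tcp_rot: [-177.2, -0.0, 179.5]
wrist_force: [-0.1, -0.1, -0.4]
opening: 0.0081
grasp_force: 24.5
```

Run:
```python
from h import *
o=bot.get_obs();print(o['q'],o['tcp_rot'],o['ee_pos'])
o,cm,out=snap('w5',('rod_a',))
im=cv2.imread('pics/w5.png')
s=camera('scene')[100:240,200:410,::-1]
s=cv2.resize(s,(560,373),interpolation=cv2.INTER_CUBIC)
cv2.imwrite('pics/v5.png',np.vstack([s,im[150:370]]))
```

```text
[12.39110613 -2.66133506 -8.68753679 84.64433745 -2.72944584 12.94183141] [-1.77189777e+02 -4.24728113e-02  1.79464208e+02] [0.48678134 0.10150549 0.30532622]
rod_a [([167.4, 232.5], 0.63), ([454.0, 180.4], 0.55)] [([280.5, 295.5], 0.72)]
```

View pics/v5.png

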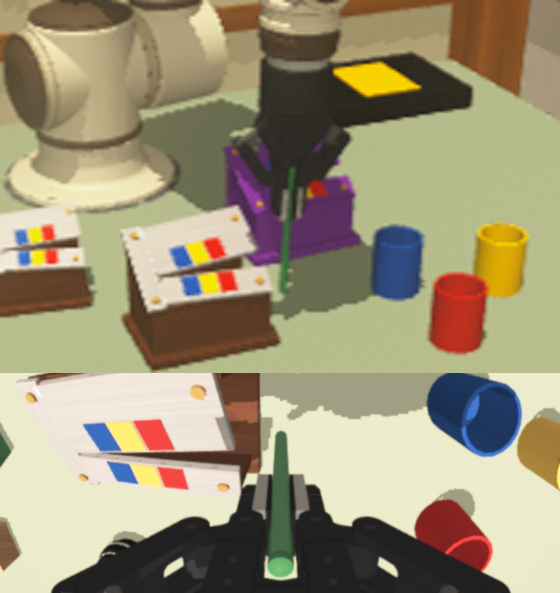

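Run:
```python
from h import *
import pickle
o,cm,out=pickle.load(open('w5.pkl','rb'))
print(proj(cm,np.array([.4868,.0885,.040])),proj(cm,np.array([.4868,.096,.190])))
m=out['rod_a'][1][0]['mask'];ys,xs=np.nonzero(m)
for r in(0,25,50,75,100):
    y=int(np.percentile(ys,r));print(y,xs[ys==y].min(),xs[ys==y].max())
print(atz(ray(cm,(281,ys.min())),.040),atz(ray(cm,(281,ys.max()-8)),.19))
```

```text
(np.float64(280.8350084115125), np.float64(212.81265218927655)) (np.float64(281.3007797909301), np.float64(345.93214141731494))
209 279 283
258 273 289
296 271 290
325 268 292
354 279 280
[0.48381225 0.08865038 0.04      ] [0.48683338 0.09590084 0.19      ]
```

>>> move_arm:
  jaw: [1, 1, 1, 1, 1, 1, 1]
  delta_pos:
    - [0, -0.01, 0]
    - [0, -0.01, 0]
    - [0, -0.01, 0]
    - [0, -0.01, 0]
    - [0, -0.01, 0]
    - [0, 0, 0]
    - [0, 0, 0]
  yaw: [0, 0, 0, 0, 0, 0, 0]

```text
time: 14.3
ee_pos: [0.487, 0.0507, 0.3055]
tcp_rot: [-177.2, 0.0, 179.5]
wrist_force: [0.2, 0.7, -0.2]
opening: 0.0082
grasp_force: 24.4
```

>>> move_arm:
  jaw: [1, 1, 1, 1, 1, 1]
  delta_pos:
    - [0.003, 0, 0]
    - [0.003, 0, 0]
    - [0.003, 0, -0.001]
    - [0.003, 0, -0.001]
    - [0, 0, 0]
    - [0, 0, 0]
  yaw: [0, 0, 0, 0, 0, 0]
  force: 20

```text
time: 14.8
ee_pos: [0.4991, 0.0518, 0.303]
tcp_rot: [-177.2, -0.0, 179.6]
wrist_force: [-3.0, 0.4, -1.5]
opening: 0.0083
grasp_force: 24.5
```

>>> move_arm:
  jaw: [1, 1, 1, 1, 1, 1]
  delta_pos:
    - [0.003, 0, -0.001]
    - [0.003, 0, -0.001]
    - [0.003, 0, -0.001]
    - [0.003, 0, -0.001]
    - [0, 0, 0]
    - [0, 0, 0]
  yaw: [0, 0, 0, 0, 0, 0]

```text
time: 15.3
ee_pos: [0.5112, 0.0515, 0.2993]
tcp_rot: [-177.2, 0.0, 179.6]
wrist_force: [-1.9, 1.1, 0.7]
opening: 0.008
grasp_force: 25.0
```

>>> move_arm:
  jaw: [1, 1, 1, 1, 1, 1]
  delta_pos:
    - [0.003, 0, -0.001]
    - [0.003, 0, -0.001]
    - [0.003, 0, -0.001]
    - [0.002, 0, -0.001]
    - [0, 0, 0]
    - [0, 0, 0]
  yaw: [0, 0, 0, 0, 0, 0]

```text
time: 15.8
ee_pos: [0.5222, 0.0515, 0.2954]
tcp_rot: [-177.2, 0.0, 179.6]
wrist_force: [-1.8, 0.0, 1.1]
opening: 0.0082
grasp_force: 23.9
```

```bash
cat > tilt.py <<'E'
# fit rod axis tilt from green silhouettes in scene+wrist: rod axis passes near grasp point
from h import *
from scipy.optimize import least_squares
from scipy.spatial.transform import Rotation as Ro
def run():
    o=bot.get_obs();cm=dict(camera_model('wrist'));cm['fish']=1
    R=Ro.from_euler('xyz',o['tcp_rot'],degrees=True).as_matrix();g=np.array(o['ee_pos'])+R@[0,0,.155]
    res={}
    for c,k in(('wrist',cm),('scene',camera_model('scene'))):
        im=camera(c).astype(int);p=proj(k,g)
        w=50 if c=='scene' else 150
        m=(im[:,:,1]>im[:,:,0]*1.3+5)&(im[:,:,1]>im[:,:,2]*1.15+5)
        yy,xx=np.indices(m.shape);m&=(np.hypot(xx-p[0],yy-p[1])<w)
        n,l,s,_=cv2.connectedComponentsWithStats(m.astype(np.uint8))
        i=[j for j in range(1,n) if s[j,4]>25];print(c,'g',np.round(p),[s[j].tolist() for j in i]);
        ys,xs=np.nonzero(np.isin(l,i));res[c]=(k,np.c_[xs,ys])
    def err(q):
        a=np.array([np.sin(q[0])*np.cos(q[1]),np.sin(q[1]),np.cos(q[0])*np.cos(q[1])]);P0=g+np.array([q[2],0,0]);e=[]
        for k,pts in res.values():
            A,B=np.array(proj(k,P0-.03*a)),np.array(proj(k,P0+.035*a));d=(B-A)/np.linalg.norm(B-A)
            for s in(-.09,-.06,-.03,0,.035): pass
            r=(pts-A)@np.array([-d[1],d[0]]);e.append(r/np.sqrt(len(r)))
        return np.concatenate(e+[[q[2]*200]])
    s=least_squares(err,[.3,0,0],loss='soft_l1');print('tiltx,tilty deg, dx',np.degrees(s.x[:2]).round(1),s.x[2].round(4),'g',g.round(4),'cost',round(s.cost,2))
    return o
if __name__=='__main__': run()
E
python3 tilt.py
```

```text
wrist g [281. 287.] [[269, 173, 24, 185, 3436]]
scene g [296. 187.] []
tiltx,tilty deg, dx [59.3  1.3] -0.0001 g [0.5222 0.0439 0.1405] cost 15.99
```

Run:
```python
from h import *
g=np.array([.5222,.0439,.1405]);cm=dict(camera_model('wrist'));cm['fish']=1;sc=camera_model('scene')
for a in(0,15,20,25,30,35):
    t=np.radians(a);d=np.array([np.sin(t),0.03,np.cos(t)]);print(a,'wrist top,slot,foot',[np.round(proj(cm,g+d*s),1).tolist() for s in(.039,-.06,-.111)],'scene',[np.round(proj(sc,g+d*s),1).tolist() for s in(.039,-.05)])
im=camera('scene')
for q in outline_of('scene','rod_a'): 
    ys,xs=np.nonzero(q['mask']);print(q['xy'],q['confidence'],ys.min(),xs[ys==ys.min()].mean(),ys.max(),xs[ys==ys.max()].mean())
c=cv2.resize(im[130:230,240:360,::-1],None,fx=5,fy=5,interpolation=cv2.INTER_CUBIC)
cv2.imwrite('pics/last.png',c)
```

```text
0 wrist top,slot,foot [[278.4, 344.6], [282.6, 236.9], [283.5, 212.3]] scene [[296.5, 173.8], [295.6, 202.3]]
15 wrist top,slot,foot [[279.0, 363.5], [282.3, 213.3], [283.1, 175.6]] scene [[298.0, 175.7], [293.8, 199.8]]
20 wrist top,slot,foot [[279.2, 367.9], [282.2, 205.8], [282.9, 163.6]] scene [[298.4, 176.5], [293.3, 198.8]]
25 wrist top,slot,foot [[279.5, 371.4], [281.9, 198.6], [282.6, 151.6]] scene [[298.9, 177.4], [292.8, 197.7]]
30 wrist top,slot,foot [[279.7, 374.0], [281.7, 191.6], [282.2, 139.7]] scene [[299.3, 178.4], [292.3, 196.5]]
35 wrist top,slot,foot [[280.0, 375.8], [281.4, 184.8], [281.8, 127.9]] scene [[299.7, 179.4], [291.8, 195.2]]
[137.6, 264.9] 0.65 242 130.0 287 138.5
[296.6, 178.5] 0.63 177 297.5 181 297.0
[162.4, 254.4] 0.49 236 157.5 279 165.0
```

View pics/last.png

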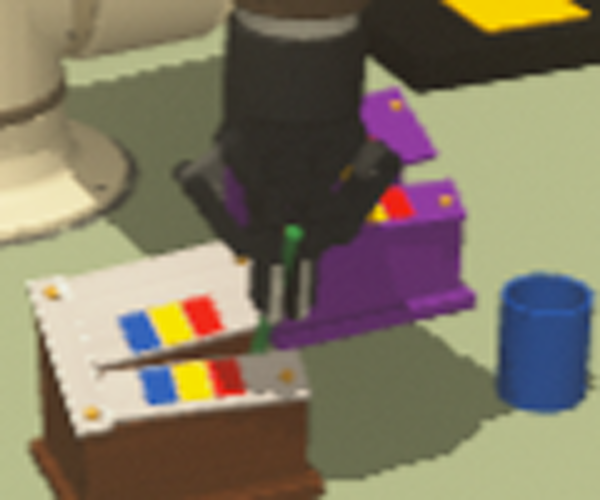

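Run:
```python
from h import *
im=camera('wrist')
for r in range(165,392,6): print(r,im[r,281].tolist(),end=' ')
m=outline_of('wrist','rod_a')
for q in m[:2]:
    ys,xs=np.nonzero(q['mask']);print('\n',q['confidence'],ys.min(),ys.max(),[(y,xs[ys==y].min(),xs[ys==y].max()) for y in range(ys.min(),ys.max(),20)])
```

```text
165 [226, 212, 198] 171 [195, 187, 168] 177 [67, 106, 67] 183 [68, 106, 67] 189 [66, 105, 66] 195 [73, 113, 74] 201 [72, 113, 74] 207 [72, 113, 74] 213 [72, 113, 74] 219 [72, 113, 74] 225 [71, 113, 74] 231 [80, 120, 81] 237 [79, 121, 80] 243 [81, 123, 80] 249 [81, 123, 80] 255 [80, 123, 80] 261 [80, 122, 80] 267 [80, 123, 80] 273 [80, 123, 80] 279 [80, 122, 80] 285 [80, 123, 80] 291 [80, 122, 80] 297 [80, 123, 80] 303 [80, 122, 80] 309 [80, 123, 80] 315 [80, 123, 80] 321 [80, 123, 81] 327 [80, 123, 80] 333 [80, 122, 79] 339 [81, 123, 80] 345 [78, 120, 78] 351 [64, 108, 67] 357 [41, 59, 42] 363 [26, 26, 26] 369 [30, 29, 29] 375 [28, 28, 28] 381 [28, 27, 28] 387 [29, 28, 29] 
 0.63 172 355 [(172, np.int64(274), np.int64(286)), (192, np.int64(273), np.int64(288)), (212, np.int64(272), np.int64(289)), (232, np.int64(272), np.int64(288)), (252, np.int64(271), np.int64(290)), (272, np.int64(271), np.int64(289)), (292, np.int64(272), np.int64(290)), (312, np.int64(270), np.int64(290)), (332, np.int64(269), np.int64(291)), (352, np.int64(269), np.int64(291))]
```

Run:
```python
from h import *
np.set_printoptions(precision=4,suppress=True)
cm=dict(camera_model('wrist'));cm['fish']=1
im=camera('wrist').astype(float)
gr=im[:,:,1]-im[:,:,0]
P=[]
for r in range(180,352,4):
    v=gr[r,240:322];w=v[38:44].mean()/2
    i=np.nonzero(v>w)[0];a,b=i.min(),i.max()
    L=a-1+(w-v[a-1])/(v[a]-v[a-1]);Rr=b+(v[b]-w)/(v[b]-v[b+1]);L+=240;Rr+=240
    c,d1=ray(cm,(L,r));_,d2=ray(cm,(Rr,r));ang=np.arccos(d1@d2)
    m=(d1+d2);m/=np.linalg.norm(m);P.append(np.r_[r,Rr-L,c+m*.0045/np.sin(ang/2)])
P=np.array(P);print(P[::4])
x,z=P[:,4],P[:,2]
k=np.polyfit(P[:,4],P[:,2],1);print('dx/dz',k,np.degrees(np.arctan(k[0])))
sc=camera_model('scene');print('cap vertical pred',proj(sc,np.array([.4868,.096,.19])),'obs 309.5,164.5')
# slot features in wrist: plate boundary rows near rod
print('slot edges pred', [np.round(proj(cm,np.array(q)),1).tolist() for q in((.4792,.045,.0949),(.496,.045,.0855),(.4935,.045,.0811))])
print(im[160:260:4,262].astype(int).tolist())
```

```text
[[180.      13.7297   0.4924   0.0395   0.0546]
 [196.      14.8316   0.4987   0.0403   0.0725]
 [212.      15.9314   0.5041   0.0411   0.0882]
 [228.      16.5321   0.5105   0.0416   0.0972]
 [244.      17.7884   0.5139   0.0422   0.1117]
 [260.      18.7986   0.5176   0.0428   0.1226]
 [276.      19.8556   0.5208   0.0433   0.133 ]
 [292.      20.1667   0.5263   0.0435   0.1381]
 [308.      20.9955   0.5295   0.0439   0.1463]
 [324.      23.0044   0.5282   0.0446   0.1596]
 [340.      22.4778   0.5357   0.0446   0.1606]]
dx/dz [0.3727 0.4726] 20.44174334557348
cap vertical pred (np.float64(308.30917501168665), np.float64(162.6346021170677)) obs 309.5,164.5
slot edges pred [[286.5, 170.4], [287.1, 197.0], [287.3, 190.9]]
[[228, 216, 201], [227, 215, 200], [226, 212, 198], [199, 180, 165], [86, 52, 36], [86, 53, 37], [84, 51, 36], [85, 57, 42], [146, 135, 127], [143, 132, 122], [146, 135, 126], [148, 136, 128], [147, 136, 127], [147, 135, 127], [143, 131, 123], [145, 134, 125], [144, 132, 124], [227, 213, 199], [223, 220, 186], [223, 222, 184], [222, 222, 184], [223, 222, 184], [223, 222, 184], [116, 111, 99], [111, 104, 95]]
```

```bash
cat > wd.py <<'E'
from h import *
import pickle
def fit(im,cm,r0,r1,c0=281,bias=0.,rad=.0045):
    gr=im[:,:,1].astype(float)-im[:,:,0];P=[]
    for r in range(r0,r1,3):
        v=gr[r,c0-41:c0+41];w=v[38:44].mean()/2;i=np.nonzero(v>w)[0];a,b=i.min(),i.max()
        L=a-1+(w-v[a-1])/(v[a]-v[a-1])+c0-41;R=b+(v[b]-w)/(v[b]-v[b+1])+c0-41
        c,d1=ray(cm,(L+bias/2,r));_,d2=ray(cm,(R-bias/2,r));m=d1+d2;m/=np.linalg.norm(m)
        P.append(c+m*rad/np.sin(np.arccos(d1@d2)/2))
    P=np.array(P);k=np.polyfit(P[:,2],P[:,0],1);return np.degrees(np.arctan(k[0])),np.polyval(k,.1405),np.polyval(k,.088),np.polyval(k,P[:,2].min()),P[:,2].min()
if __name__=='__main__':
    cm5=pickle.load(open('w5.pkl','rb'))[1];i5=cv2.imread('pics/w5.png')[:,:,::-1]
    cm=dict(camera_model('wrist'));cm['fish']=1;i=camera('wrist')
    for rad in(.0045,.006):
      for b in(-1,0,1,2): print(rad,b,np.round(fit(i5,cm5,215,340,281,b,rad),4),np.round(fit(i,cm,180,348,281,b,rad),4))
E
python3 wd.py
```

```text
0.0045 -1 [-1.1357  0.4874  0.4884  0.4895  0.035 ] [22.0325  0.519   0.4978  0.4904  0.0697]
0.0045 0 [-2.4192  0.491   0.4932  0.4964  0.0127] [20.4422  0.5248  0.5052  0.4932  0.0557]
0.0045 1 [-3.7258  0.4946  0.4981  0.5047 -0.0143] [18.7655  0.5307  0.5129  0.4964  0.0394]
0.0045 2 [-5.0547  0.4984  0.503   0.515  -0.0474] [16.9983  0.5369  0.5208  0.5002  0.0204]
0.006 -1 [-1.1357  0.5105  0.5115  0.5141 -0.0446] [2.20325e+01 5.58400e-01 5.37200e-01 5.03600e-01 5.10000e-03]
0.006 0 [-2.4192  0.5143  0.5165  0.5233 -0.0743] [ 2.04422e+01  5.64800e-01  5.45200e-01  5.07300e-01 -1.37000e-02]
0.006 1 [-3.7258  0.5181  0.5216  0.5345 -0.1102] [18.7655  0.5714  0.5535  0.5116 -0.0354]
0.006 2 [-5.0547  0.5221  0.5267  0.5481 -0.1544] [16.9983  0.5781  0.5621  0.5166 -0.0607]
```

>>> move_arm:
  jaw: [1, 1, 1, 1, 1, 1, 1, 1]
  delta_pos:
    - [0.001, -0.008, 0]
    - [0, -0.008, 0]
    - [0, -0.008, 0]
    - [0, -0.008, 0]
    - [0, -0.008, 0]
    - [0, -0.006, 0]
    - [0, 0, 0]
    - [0, 0, 0]
  yaw: [0, 0, 0, 0, 0, 0, 0, 0]

```text
time: 16.87
ee_pos: [0.5229, 0.0047, 0.2955]
tcp_rot: [-177.1, 0.0, 179.5]
wrist_force: [-3.1, -1.6, 0.5]
opening: 0.0085
grasp_force: 23.3
```

Run:
```python
from wd import *
cm=dict(camera_model('wrist'));cm['fish']=1;i=camera('wrist')
for b in(-1,-1.9):print(np.round(fit(i,cm,190,345,281,b),4))
o=bot.get_obs();print(o['ee_pos'],o['wrist_force'])
```

```text
[-19.4422   0.5134   0.532    0.5334   0.084 ]
[-19.5746   0.5127   0.5314   0.5294   0.0936]
[0.52296672 0.00506366 0.29552089] [-1.84010067 -0.64933781 -0.61279674]
```

>>> move_arm:
  jaw: [1, 1, 1, 1, 1]
  delta_pos:
    - [0, -0.003, 0]
    - [0, -0.003, 0]
    - [0, -0.003, 0]
    - [0, 0, 0]
    - [0, 0, 0]
  yaw: [0, 0, 0, 0, 0]

```text
time: 17.33
ee_pos: [0.5229, -0.0037, 0.2955]
tcp_rot: [-177.2, 0.0, 179.6]
wrist_force: [-2.8, -1.3, 1.3]
opening: 0.0082
grasp_force: 23.2
```

Run:
```python
from wd import *
cm=dict(camera_model('wrist'));cm['fish']=1;i=camera('wrist')
print([i[r,281].tolist() for r in range(170,250,6)])
for r in((215,340),(225,320)):
  for b in(-1,-1.9):print(np.round(fit(i,cm,*r,281,b),4))
o=bot.get_obs();print(o['ee_pos'],o['wrist_force'])
```

```text
[[239, 220, 176], [85, 118, 80], [71, 113, 71], [78, 121, 79], [77, 120, 77], [77, 121, 76], [78, 120, 74], [79, 121, 73], [79, 120, 72], [75, 120, 78], [83, 128, 84], [83, 128, 84], [84, 128, 84], [84, 128, 83]]
[8.0469 0.5169 0.5094 0.5119 0.1054]
[9.0764 0.5134 0.505  0.509  0.1131]
[25.1344  0.5196  0.495   0.5049  0.1093]
[26.4553  0.5143  0.4881  0.5024  0.1167]
[ 0.52293807 -0.00361027  0.29544039] [-3.15953482 -1.17914334  0.83924805]
```

>>> move_arm:
  jaw: [1, 1, 1, 1, 1]
  delta_pos:
    - [0, -0.002, 0]
    - [0, -0.002, 0]
    - [0, -0.002, 0]
    - [0, 0, 0]
    - [0, 0, 0]
  yaw: [0, 0, 0, 0, 0]

```text
time: 17.8
ee_pos: [0.5229, -0.0097, 0.2955]
tcp_rot: [-177.2, 0.0, 179.6]
wrist_force: [-2.3, 0.2, 0.9]
opening: 0.0083
grasp_force: 23.3
```

>>> move_arm:
  jaw: [1, 1, 1, 1]
  delta_pos:
    - [0, -0.002, 0]
    - [0, -0.001, 0]
    - [0, 0, 0]
    - [0, 0, 0]
  yaw: [0, 0, 0, 0]

```text
time: 18.13
ee_pos: [0.523, -0.0126, 0.2955]
tcp_rot: [-177.2, 0.0, 179.6]
wrist_force: [-3.0, 1.1, 1.0]
opening: 0.0079
grasp_force: 23.2
```

>>> move_arm:
  jaw: [1, 1, 1, 1]
  delta_pos:
    - [0, -0.001, 0]
    - [0, -0.001, 0]
    - [0, 0, 0]
    - [0, 0, 0]
  yaw: [0, 0, 0, 0]

```text
time: 18.47
ee_pos: [0.523, -0.0145, 0.2955]
tcp_rot: [-177.2, 0.0, 179.6]
wrist_force: [-2.2, 2.5, 0.5]
opening: 0.0082
grasp_force: 23.6
```

>>> move_arm:
  jaw: [1, 1, 1, 1, 1]
  delta_pos:
    - [0, -0.001, 0]
    - [0, 0, 0]
    - [0, 0, 0]
    - [0, 0, 0]
    - [0, 0, 0]
  yaw: [0, 0, 0, 0, 0]

```text
time: 18.88
ee_pos: [0.523, -0.0154, 0.2955]
tcp_rot: [-177.2, 0.0, 179.6]
wrist_force: [-1.7, 3.8, 0.9]
opening: 0.0078
grasp_force: 24.0
```

Run:
```python
from wd import *
o=bot.get_obs();print(o['ee_pos'],o['wrist_force'],o['time'])
cm=dict(camera_model('wrist'));cm['fish']=1;i=camera('wrist')
for r in((225,320),(232,335)):
  for b in(-1,-1.9):print(np.round(fit(i,cm,*r,281,b),4))
gr=i[:,:,1].astype(float)-i[:,:,0]
for r in (190,205,220,250,280,310,335):
    j=np.nonzero(gr[r,240:322]>18)[0]+240;print(r,j.min(),j.max())
g=np.array([.523,-.0231,.1407])
for s,ty in((-.06,0),(-.03,0),(.03,0)): print([np.round(proj(cm,g+s*np.array([.5,t,.866])),1).tolist() for t in(-.1,-.05,0,.05,.1)])
o=bot.get_obs();print(o['ee_pos'],o['wrist_force'],o['time'])
```

```text
[ 0.5229643  -0.01542918  0.2955157 ] [-1.66788134  3.78976067  0.87904563] 18.8833
[26.5884  0.5195  0.4933  0.5045  0.1104]
[27.9005  0.5141  0.4863  0.502   0.1177]
[23.9887  0.5191  0.4958  0.5083  0.1161]
[25.2652  0.514   0.4892  0.5056  0.1229]
190 271 290
205 268 297
220 273 290
250 272 290
280 271 290
310 270 290
335 269 290
[[295.6, 191.5], [290.2, 191.5], [284.8, 191.4], [279.4, 191.4], [274.0, 191.4]]
[[289.1, 233.5], [286.0, 233.5], [282.9, 233.5], [279.9, 233.4], [276.8, 233.4]]
[[269.7, 351.9], [273.6, 352.0], [277.5, 352.1], [281.3, 352.3], [285.2, 352.3]]
[ 0.52296722 -0.01544324  0.29550663] [-2.28601705  3.33339477  0.49586167] 18.9333
```

>>> move_arm:
  jaw: [1, 1, 1, 1, 1, 1, 1, 1, 1, 1]
  delta_pos:
    - [0, 0.002, 0]
    - [0, 0.004, 0]
    - [0, 0.007, 0]
    - [0, 0.008, 0]
    - [0, 0.008, 0]
    - [0, 0.008, 0]
    - [0, 0.008, 0]
    - [0, 0.008, 0]
    - [0, 0.008, 0]
    - [0, 0, 0]
  yaw: [0, 0, 0, 0, 0, 0, 0, 0, 0, 0]

```text
time: 19.77
ee_pos: [0.523, 0.047, 0.2955]
tcp_rot: [-177.2, 0.0, 179.7]
wrist_force: [-0.0, 0.2, -0.7]
opening: 0.0083
grasp_force: 23.0
```

>>> move_arm:
  jaw: [1, 1, 1, 1, 1, 1, 1, 1, 1, 1]
  delta_pos:
    - [-0.005, 0, 0.001]
    - [-0.005, 0, 0.001]
    - [-0.005, 0, 0.001]
    - [-0.004, 0, 0.001]
    - [-0.004, 0, 0.001]
    - [-0.004, 0, 0.001]
    - [-0.004, 0, 0.001]
    - [-0.003, 0, 0.001]
    - [-0.003, 0, 0.001]
    - [0, 0, 0]
  yaw: [0, 0, 0, 0, 0, 0, 0, 0, 0, 0]

```text
time: 20.6
ee_pos: [0.4855, 0.0454, 0.3049]
tcp_rot: [-177.2, 0.0, 179.6]
wrist_force: [3.4, 0.4, -0.1]
opening: 0.0085
grasp_force: 24.5
```

Run:
```python
from wd import *
o=bot.get_obs();print(o['ee_pos'],o['wrist_force'],o['time'])
cm=dict(camera_model('wrist'));cm['fish']=1;i=camera('wrist')
for r in((235,320),(225,335)):
  for b in(-1,-1.9):print(np.round(fit(i,cm,*r,281,b),4))
print([i[r,281].tolist() for r in range(180,380,8)])
```

```text
[0.48546725 0.04536988 0.30485857] [ 3.37335194  0.35224022 -0.11182913] 20.6
[0.2773 0.4853 0.485  0.4851 0.0894]
[1.4293 0.482  0.4807 0.481  0.0999]Traceback (most recent call last):
  File "<stdin>", line 5, in <module>
  File "wd.py", line 6, in fit
    v=gr[r,c0-41:c0+41];w=v[38:44].mean()/2;i=np.nonzero(v>w)[0];a,b=i.min(),i.max()
                                                                     ~~~~~^^
    return umr_minimum(a, axis, None, out, keepdims, initial, where)
ValueError: zero-size array to reduction operation minimum which has no identity
```

>>> move_arm:
  jaw: [1, 1, 1, 1, 1, 1, 1, 1, 1]
  delta_pos:
    - [0.002, 0.006, 0]
    - [0, 0.015, 0]
    - [0, 0.02, 0]
    - [0, 0.014, 0.01]
    - [0, 0.005, 0.025]
    - [0, 0, 0.03]
    - [0, 0, 0.03]
    - [0, 0, 0.02]
    - [0, 0, 0]
  yaw: [0, 0, 0, 0, 0, 0, 0, 0, 0]

```text
time: 21.4
ee_pos: [0.4879, 0.106, 0.4235]
tcp_rot: [-177.3, 0.3, 179.6]
wrist_force: [1.2, -0.1, 0.4]
opening: 0.0081
grasp_force: 24.4
```

>>> move_arm:
  jaw: [1, 1, 1, 1, 1]
  delta_pos:
    - [-0.005, 0.02, 0]
    - [-0.01, 0.025, 0]
    - [-0.01, 0.025, 0]
    - [0, 0, 0]
    - [0, 0, 0]
  yaw: [0, 0, 0, 0, 0]

```text
time: 21.82
ee_pos: [0.4625, 0.1766, 0.4185]
tcp_rot: [-177.2, -0.1, 179.7]
wrist_force: [-0.8, -0.7, -1.0]
opening: 0.008
grasp_force: 24.4
```

Run:
```python
from wd import *
o,cm,out=snap('w6',('jar_blue','rod_a'));print(o['ee_pos'],o['tcp_rot'],o['time'])
i=cv2.imread('pics/w6.png')[:,:,::-1].copy()
m=(i[:,:,2]>1.4*i[:,:,0]+10)&(i[:,:,2]>1.3*i[:,:,1]);n,l,s,_=cv2.connectedComponentsWithStats(m.astype(np.uint8));print([r.tolist() for r in s[1:] if r[4]>200])
print('green',[(r,i[r,281].tolist()) for r in list(range(190,240,4))+list(range(320,364,4))])
try: print(fit(i,cm,230,325,281,-1.5))
except Exception as e: print(e)
b=cv2.imread('pics/w6.png');cv2.imwrite('pics/j6.png',b)
for q in out['jar_blue'][1][:2]:
    ys,xs=np.nonzero(q['mask']);print(xs.min(),xs.max(),ys.min(),ys.max())
c=[.4616,.2429];print('pred rim',proj(cm,np.array([*c,.07])),'base',proj(cm,np.array([*c,0.])))
```

```text
jar_blue [([356.4, 179.9], 0.82)] [([362.2, 189.6], 0.89)]
rod_a [([279.3, 205.8], 0.73), ([18.6, 291.2], 0.45)] [([280.0, 293.9], 0.95), ([3.3, 300.5], 0.55)]
[0.46250243 0.17662645 0.41847112] [-1.77152279e+02 -9.39687933e-02  1.79720998e+02] 21.8167
[[272, 0, 25, 26, 524], [277, 37, 21, 24, 485], [333, 158, 60, 61, 2743], [94, 195, 22, 18, 210]]
green [(190, [230, 229, 194]), (194, [230, 229, 194]), (198, [230, 229, 194]), (202, [111, 131, 97]), (206, [68, 100, 66]), (210, [68, 100, 67]), (214, [68, 100, 67]), (218, [68, 100, 66]), (222, [68, 100, 66]), (226, [68, 100, 66]), (230, [68, 100, 66]), (234, [68, 100, 66]), (238, [69, 101, 67]), (320, [69, 101, 67]), (324, [68, 100, 67]), (328, [68, 100, 66]), (332, [65, 97, 64]), (336, [53, 88, 55]), (340, [63, 106, 66]), (344, [102, 172, 107]), (348, [108, 181, 113]), (352, [110, 183, 115]), (356, [89, 148, 93]), (360, [28, 28, 29])]
(np.float64(1.5445046589952), np.float64(0.45683970947414987), np.float64(0.4554241402672216), np.float64(0.45843046613252686), np.float64(0.19949727413965118))
331 392 157 219
pred rim (np.float64(363.62810726455564), np.float64(188.8470958408179)) base (np.float64(352.3695699335442), np.float64(176.17751785200713))
```

```bash
cat > jar.py <<'E'
from h import *
import pickle
from scipy.optimize import least_squares
a=np.linspace(0,2*np.pi,60)
def hull(cm,p):
    P=[proj(cm,np.array([p[0]+.029*np.cos(t),p[1]+.029*np.sin(t),z])) for z in(0,.07) for t in a];P=np.array(P);return np.r_[P.min(0),P.max(0)]
def blue(im):
    i=im.astype(float);m=(i[:,:,2]>1.3*i[:,:,0]+8)&(i[:,:,2]>1.2*i[:,:,1]);return m
if __name__=='__main__':
    for w in('w3','w4','w5','w6'):
        cm=pickle.load(open(w+'.pkl','rb'))[1];im=cv2.imread(f'pics/{w}.png')[:,:,::-1];p0=proj(cm,np.array([.4616,.2429,.035]))
        n,l,s,c=cv2.connectedComponentsWithStats(blue(im).astype(np.uint8));k=[j for j in range(1,n) if s[j,4]>300];j=min(k,key=lambda j:np.hypot(*(c[j]-p0)))
        b=np.array([s[j,0],s[j,1],s[j,0]+s[j,2]-1,s[j,1]+s[j,3]-1])+[-.5,-.5,.5,.5]
        r=least_squares(lambda p:hull(cm,p)-b,[.4616,.2429],loss='soft_l1');print(w,s[j],r.x,r.fun.round(1))
    o,cm,_=pickle.load(open('w6.pkl','rb'))
    g=np.array(o['ee_pos'])+.155*np.array([0,-.049,-.9988]);print('g',g)
    for th in(0,2,4):
      for dx in(0,-.005):
        d=np.array([np.sin(np.radians(th)),.049,np.cos(np.radians(th))]);q=g+[dx,0,0]
        print(th,dx,[round(proj(cm,q+d*s)[1]) for s in(-.1,-.105,-.111,-.117,-.123,-.129)],[round(proj(cm,q+d*s)[1]) for s in(.02,.027,.033,.039,.045)])
E
python3 jar.py
```

```text
w3 [  49  104   68   51 2795] [0.46591303 0.24567535] [-1.  -0.9  0.7  0.9]
w4 [  91  166   65   57 2703] [0.46574501 0.24539786] [-1.5 -1.8  1.1  1.7]
w5 [ 428  149   94   85 5821] [0.4653681  0.24630129] [-1.1 -1.4  2.1  1.3]
w6 [ 333  157   60   62 2781] [0.46503794 0.24593953] [-1.3 -1.1  1.   1. ]
g [0.46250243 0.16903145 0.26365712]
0 0 [217, 215, 213, 211, 208, 206] [313, 324, 334, 345, 357]
0 -0.005 [211, 209, 206, 204, 202, 200] [302, 313, 323, 333, 345]
2 0 [213, 210, 208, 205, 203, 201] [315, 326, 337, 348, 360]
2 -0.005 [206, 204, 201, 199, 197, 195] [304, 315, 325, 337, 349]
4 0 [208, 206, 203, 200, 198, 196] [316, 328, 339, 351, 364]
4 -0.005 [201, 199, 196, 194, 192, 189] [305, 317, 328, 340, 352]
```

>>> move_arm:
  jaw: [1, 1, 1, 1, 1, 1, 1]
  delta_pos:
    - [0.002, 0.02, 0]
    - [0.002, 0.02, 0]
    - [0.0025, 0.02, 0]
    - [0, 0.015, 0]
    - [0, 0.007, 0]
    - [0, 0, 0]
    - [0, 0, 0]
  yaw: [0, 0, 0, 0, 0, 0, 0]

```text
time: 22.65
ee_pos: [0.4695, 0.2573, 0.4194]
tcp_rot: [-177.2, 0.0, 179.6]
wrist_force: [-0.3, -0.5, -0.8]
opening: 0.0081
grasp_force: 24.4
```

>>> move_arm:
  jaw: [1, 1, 1, 1, 1, 1, 1]
  delta_pos:
    - [0, 0, -0.01]
    - [0, 0, -0.02]
    - [0, 0, -0.02]
    - [0, 0, -0.015]
    - [0, 0, -0.005]
    - [0, 0, 0]
    - [0, 0, 0]
  yaw: [0, 0, 0, 0, 0, 0, 0]

```text
time: 23.23
ee_pos: [0.4694, 0.2571, 0.3499]
tcp_rot: [-177.2, 0.0, 179.6]
wrist_force: [0.5, -0.5, 0.5]
opening: 0.0079
grasp_force: 24.4
```

Run:
```python
from h import *
o,cm,out=snap('w7',('jar_blue','rod_a'));print(o['ee_pos'],o['tcp_rot'],o['wrist_force'],o['time'])
i=cv2.imread('pics/w7.png')[:,:,::-1];print([(r,i[r,281].tolist()) for r in range(150,226,4)])
print('jar rim pred',[np.round(proj(cm,np.array([.4654+.025*np.cos(t),.2459+.025*np.sin(t),.07])),0).tolist() for t in(0,1.57,3.14,4.71)])
from jar import blue
n,l,s,c=cv2.connectedComponentsWithStats(blue(i).astype(np.uint8));print([r.tolist() for r in s[1:] if r[4]>300])
```

```text
jar_blue [([395.2, 219.1], 0.57), ([290.7, 184.2], 0.56)] [([287.1, 195.4], 0.85)]
rod_a [([280.8, 206.8], 0.77)] []
[0.46941567 0.25705354 0.34994309] [-1.77206905e+02  3.97871657e-02  1.79561701e+02] [ 0.54991935 -0.47000187  0.45815697] 23.2333
[(150, [177, 177, 145]), (154, [149, 148, 122]), (158, [31, 53, 89]), (162, [28, 52, 90]), (166, [34, 61, 105]), (170, [47, 82, 138]), (174, [89, 139, 219]), (178, [88, 138, 219]), (182, [88, 138, 219]), (186, [87, 137, 218]), (190, [87, 137, 217]), (194, [42, 76, 131]), (198, [40, 72, 127]), (202, [46, 81, 70]), (206, [48, 82, 58]), (210, [48, 80, 55]), (214, [47, 80, 54]), (218, [48, 80, 55]), (222, [48, 80, 55])]
jar rim pred [[284.0, 232.0], [316.0, 202.0], [284.0, 171.0], [253.0, 202.0]]
[[164, 13, 27, 32, 694], [249, 157, 71, 78, 3869]]
```

>>> move_arm:
  jaw: [1, 1, 1, 1, 1, 1, 1, 1, 1]
  delta_pos:
    - [0, 0, -0.01]
    - [0, 0, -0.012]
    - [0, 0, -0.012]
    - [0, 0, -0.012]
    - [0, 0, -0.012]
    - [0, 0, -0.01]
    - [0, 0, -0.004]
    - [0, 0, 0]
    - [0, 0, 0]
  yaw: [0, 0, 0, 0, 0, 0, 0, 0, 0]

```text
time: 24.23
ee_pos: [0.4695, 0.2575, 0.2776]
tcp_rot: [-177.2, 0.0, 179.6]
wrist_force: [0.4, -0.7, -0.6]
opening: 0.0081
grasp_force: 24.4
```

>>> move_arm:
  jaw: [1, 1, 1, 1]
  delta_pos:
    - [0, 0, -0.002]
    - [0, 0, -0.002]
    - [0, 0, 0]
    - [0, 0, 0]
  yaw: [0, 0, 0, 0]

```text
time: 24.57
ee_pos: [0.4695, 0.2576, 0.2736]
tcp_rot: [-177.2, 0.0, 179.6]
wrist_force: [-0.8, -0.3, -0.6]
opening: 0.0079
grasp_force: 24.4
```

>>> move_arm:
  jaw: [1, 1, 1, 1]
  delta_pos:
    - [0, 0, -0.001]
    - [0, 0, -0.001]
    - [0, 0, 0]
    - [0, 0, 0]
  yaw: [0, 0, 0, 0]

```text
time: 24.9
ee_pos: [0.4695, 0.2575, 0.2714]
tcp_rot: [-177.2, 0.0, 179.6]
wrist_force: [0.1, -1.0, 0.0]
opening: 0.008
grasp_force: 24.4
```

Not touching the floor yet; feel further down.

>>> move_arm:
  jaw: [1, 1, 1, 1]
  delta_pos:
    - [0, 0, -0.001]
    - [0, 0, -0.001]
    - [0, 0, 0]
    - [0, 0, 0]
  yaw: [0, 0, 0, 0]

```text
time: 25.23
ee_pos: [0.4696, 0.2576, 0.2702]
tcp_rot: [-177.2, 0.1, 179.6]
wrist_force: [-0.5, -0.7, 5.1]
opening: 0.0081
grasp_force: 25.0
```

>>> move_arm:
  jaw: [1, 1, 1, 1]
  delta_pos:
    - [0, 0, -0.001]
    - [0, 0, -0.001]
    - [0, 0, 0]
    - [0, 0, 0]
  yaw: [0, 0, 0, 0]

```text
time: 25.57
ee_pos: [0.4698, 0.2577, 0.2699]
tcp_rot: [-177.3, 0.2, 179.6]
wrist_force: [-2.3, -1.1, 17.3]
opening: 0.0084
grasp_force: 26.2
```

>>> move_arm:
  jaw: [1, 1, 1, 1]
  delta_pos:
    - [0, 0, -0.001]
    - [0, 0, -0.001]
    - [0, 0, 0]
    - [0, 0, 0]
  yaw: [0, 0, 0, 0]

```text
time: 25.9
ee_pos: [0.4703, 0.2578, 0.2693]
tcp_rot: [-177.4, 0.4, 179.6]
wrist_force: [-0.8, -1.3, 23.7]
opening: 0.0082
grasp_force: 27.2
```

>>> move_arm:
  jaw: [1, 1, 1, 0.8, 0.6, 0.5, 0.5, 0.5, 0.5]
  delta_pos:
    - [0, 0, 0.002]
    - [0, 0, 0.001]
    - [0, 0, 0]
    - [0, 0, 0]
    - [0, 0, 0]
    - [0, 0, 0]
    - [0, 0, 0]
    - [0, 0, 0]
    - [0, 0, 0]
  yaw: [0, 0, 0, 0, 0, 0, 0, 0, 0]

```text
time: 26.65
ee_pos: [0.4694, 0.2575, 0.2682]
tcp_rot: [-177.2, -0.0, 179.6]
wrist_force: [-0.4, -0.5, -0.2]
opening: 0.0426
grasp_force: 0.0
```

>>> move_arm:
  jaw: [0.4, 0.3, 0.2, 0.2, 0.2, 0.2, 0.2, 0.2, 0.2, 0.2]
  delta_pos:
    - [0, 0, 0.01]
    - [0, 0, 0.02]
    - [0, 0, 0.025]
    - [0, 0, 0.03]
    - [0, 0, 0.03]
    - [0, 0, 0.03]
    - [0, 0, 0.02]
    - [0, -0.03, 0]
    - [0, -0.03, 0]
    - [0, -0.03, 0]
  yaw: [0, 0, 0, 0, 0, 0, 0, 0, 0, 0]

```text
time: 27.48
ee_pos: [0.4692, 0.1668, 0.4346]
tcp_rot: [-177.2, 0.1, 179.7]
wrist_force: [-0.0, -0.6, -0.6]
opening: 0.0686
grasp_force: 0.0
```

Run:
```python
from wd import *
from jar import *
import pickle
o,cm,out=snap('w8',('jar_blue','rod_a'));print(o['ee_pos'],o['opening'],o['wrist_force'],o['time'])
im=cv2.imread('pics/w8.png')[:,:,::-1];i=im.astype(int)
p0=proj(cm,np.array([.4654,.2459,.035]));print('jar pred',p0,hull(cm,[.4654,.2459]).round())
n,l,s,c=cv2.connectedComponentsWithStats(blue(im).astype(np.uint8));print([r.tolist() for r in s[1:] if r[4]>200])
m=(i[:,:,1]>i[:,:,0]*1.3+5)&(i[:,:,1]>i[:,:,2]*1.15+5);n,l,s,c=cv2.connectedComponentsWithStats(m.astype(np.uint8))
print('green',[r.tolist() for r in s[1:] if r[4]>40])
sc=camera('scene');print([(q['xy'],round(q['confidence'],2)) for q in outline_of('scene','rod_a')],[ (q['xy'],q['confidence']) for q in pinpoint('scene','jar_blue')])
```

```text
jar_blue [([360.1, 173.0], 0.9)] [([368.4, 175.0], 0.62), ([155.7, 179.5], 0.36), ([391.7, 207.9], 0.29)]
rod_a [([347.6, 159.7], 0.77), ([363.9, 172.7], 0.68), ([140.3, 205.7], 0.61), ([25.4, 282.6], 0.4)] [([5.2, 297.3], 0.41)]
[0.46916769 0.16681    0.43458903] 0.06856124806749755 [-0.0245376  -0.60728261 -0.60314379] 27.4833
jar pred (np.float64(365.51957696715266), np.float64(175.8184454501597)) [337. 148. 398. 208.]
[[283, 0, 24, 23, 446], [287, 33, 20, 24, 454], [339, 149, 59, 59, 2159], [108, 184, 21, 18, 225]]
green [[354, 166, 73, 81, 679], [0, 182, 41, 55, 1463]]
[([133.2, 262.9], 0.87), ([162.9, 256.2], 0.7), ([365.4, 179.6], 0.45)] [([348.1, 206.5], 0.86)]
```

>>> move_arm:
  jaw: [0.2, 0.2, 0.2, 0.2, 0.2, 0.2, 0.2, 0.2, 0.2, 0.2]
  delta_pos:
    - [0, 0, 0]
    - [0, 0, 0]
    - [0, 0, 0]
    - [0, 0, 0]
    - [0, 0, 0]
    - [0, 0, 0]
    - [0, 0, 0]
    - [0, 0, 0]
    - [0, 0, 0]
    - [0, 0, 0]
  yaw: [0, 0, 0, 0, 0, 0, 0, 0, 0, 0]

```text
time: 28.72
ee_pos: [0.4694, 0.1675, 0.4335]
tcp_rot: [-177.2, 0.0, 179.6]
wrist_force: [0.2, 0.4, -1.0]
opening: 0.0684
grasp_force: 0.0
```

Run:
```python
from h import *
i=camera('wrist').astype(int)
m=(i[:,:,1]>i[:,:,0]*1.3+5)&(i[:,:,1]>i[:,:,2]*1.15+5);n,l,s,c=cv2.connectedComponentsWithStats(m.astype(np.uint8))
print('green',[r.tolist() for r in s[1:] if r[4]>40])
print(bot.get_obs()['wrist_force'],bot.job_done())
```

```text
green [[354, 166, 73, 81, 692], [0, 183, 40, 55, 1453]]
the job is handed in; nothing more can be done
[ 0.21442302 -0.64582568  0.08448601] None
```

The rod wedged at the blue band, so it is the 9 mm one. I backed it out, lowered it to the floor of the blue jar before letting go, and handed the job in at about 29 s; it now stands there leaning and still, and no verdict came back.

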